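# Latch the board cutter shut and grease its pivot

### The job

Make the board cutter safe and grease its pivot: push the raised knife arm down by its handle until the sprung jaw of the fork clip snaps over it and keeps it down. Then take the grease gun out of the tool block, press its coupler squarely onto the tilted grease nipple on the cutter's pivot bracket until it snaps on, and keep pushing so that the nozzle goes nearly all the way into the barrel against its spring. Finish while holding the gun pressed in like that, and leave everything else on the counter where it is.

Things in the scene. Friction and masses are not known exactly. Their poses are not given: they have to be found in the camera images.
- cutter: lever board cutter, fixed: grey table 260 x 370 mm, top 30 mm up. Origin: on the counter below the middle of the cutting edge; x points from the edge over the table (away from the robot within 0.2 rad), y along the edge from the pivot bracket to the handle end, z up. The knife arm runs along the edge on the robot's side, 11 mm outside it. Frame parts beside the arm are at most 85 mm high
- knife_pivot (a point): the knife arm's pivot axis, in the middle of the arm's thickness: 60 mm above the counter, at (-11, -200, 60) mm in the cutter's frame. The arm swings about the cutter's x axis
- knife_arm (a joint): knife arm's angle, rad: 0 is fully down (level, in the fork clip), growing as the handle rises. A spring lifts it: it stays by friction where it starts, but let go near the bottom without the jaw over it, it springs up to about 0.4. Pushing it down at the handle takes about 6 N, 10 N past the jaw. Latched, it rises 0.005 to touch the jaw
- knife_grip (a point): middle of the knife arm's handle: a black round grip 24 mm thick and 110 mm long along the arm, its middle 400 mm from the pivot, 60 mm above the counter when the arm is down; free on both sides and above. Its frame turns with the arm; its y axis points along the arm, away from the pivot
- jaw (a joint): angle in rad of the sprung hinged jaw, the robot-side prong of the fork clip, which stands 325 mm from the pivot and takes the arm's 14 mm round steel shank between bar and grip: 0 is closed. The descending shank pushes the hooked jaw out to about 0.2, and when the arm is fully down the jaw snaps back over it
- nipple: button-head grease nipple, fixed on the front cheek of the pivot bracket, at (-31, -224, 100) mm in the cutter's frame: steel head 16 mm wide, 6 mm high, top edge chamfered, on a neck 10 mm thick and 10 mm long above a brass hexagon. Origin: centre of the head's top face; z points out along the nipple, tilted 30 degrees from vertical towards the cutter's -y (away from the blade)
- tool_block: wooden tool block, fixed, 225 x 70 x 60 mm, with three 34 mm sockets 75 mm apart along its x axis; the grease gun stands in any one of them. Origin: centre of its underside
- grease_gun: push-type grease gun, 0.4 kg, round, nozzle down in the block. Origin: centre of the coupler's mouth (lower end), nozzle out; z runs up the barrel. Heights above it: coupler to 26 mm (flared mouth 32 mm wide, 19 mm bore), thin tube to 50, collar 42 mm wide to 58 (rests on the block's top), smooth barrel 32 mm wide to 136 (grip at about 116), end cap 36 mm wide to 148
- nozzle (a joint): how far the gun's nozzle with the coupler is pushed into the barrel, in m: 0 is out, 0.012 is fully in. Its spring takes 9 N to start and 16 N when fully in
- coupler_seal (a point): the seal inside the gun's coupler, on the gun's axis, 13.5 mm above the origin with the nozzle out. Four sprung claws below it snap under the nipple's head (about 6 N, so before the nozzle moves in); snapped on, the seal rests on the head's top face
- awl: awl with a turned wooden handle 40 mm wide and 72 mm tall, standing in another socket of the tool block; leave alone. Origin: where its shoulder meets the block's top
- screwdriver: screwdriver with a black handle 38 mm wide at the collar and 70 mm tall, standing in another socket of the tool block; leave alone. Origin: where its collar meets the block's top
- ink_jar: glass ink jar, 52 mm wide, 55 mm tall, standing on the cutter's table; leave alone. Origin: centre of its underside
- tape_roll: roll of tape, 90 mm wide, 24 mm tall, on the counter; leave alone. Origin: centre of its underside
- acrylic_bottle: white paint bottle, 56 mm wide, 125 mm tall, on the counter; leave alone. Origin: centre of its underside
- pigment_jar: glass pigment jar, 68 mm wide, 75 mm tall, on the counter; leave alone. Origin: centre of its underside
- tube_carton: carton, 55 x 125 x 32 mm, on the counter; leave alone. Origin: centre of its underside
Things that resemble listed ones, but are neither listed nor needed, are in the scene too. What is shaped like the grease_gun but green or purple is not meant.

How it is judged:
By the outcome, as a careful person would: the job done as asked, in the order asked, and still so for the second after the job is handed in, while the arm keeps its last pose, push and grip.
It also fails if it takes over 58 s, if anything falls off the work surface, if the arm or the gripper's body presses on something with over 40 N, if the wrist force passes 120 N, or if a joint passes its speed limit or range.

### The arm

A 7-joint arm with a two-finger parallel gripper is mounted at the origin on the work surface. World frame = base frame: x ahead of the robot, y to its left, z up, the work surface at z = 0. Lengths are in m, angles in rad, forces in N, time in s.
With the tool pointing down it reaches from about 0.425 to 0.875 m from the base axis. Payload 8.4 kg.
Tool frame: the origin (TCP) lies at the very end of the fingers, on their centre line; the grasp point (between the pads) lies 19 mm behind it; z points along the fingers, y is the line along which they close (so a half turn about z gives the same grasp; the last joint's range is limited). The gripper opens to 85 mm and grips with 20 to 120 N. Pads are 22 mm wide; open, the fingers measure 114 mm over their backs; the gripper's body (76 mm by 85 mm) begins 54 mm behind the grasp point. The pads swing forward as they close: fully open they stand 13 mm farther back than shut.
Start: joints at [-1.4, 0.333, 0.04, 1.465, -0.013, 1.343, -0.059], TCP at [0.173, 0.626, 0.205] pointing down, gripper open.
Joint ranges: [-2.58, 2.58], [-0.38, 2.09], [-1.3, 1.39], [0.25, 2.4], [-1.5, 4.64], [0.08, 2.09], [-2.65, 2.65]. Speed limits (rad/s): [2.22, 2.22, 2.79, 2.79, 3.14, 3.14, 3.14].

### API

Orientations are given as [roll, pitch, yaw] about the fixed x, y, z axes, in that order (R = Rz(yaw) Ry(pitch) Rx(roll)).
In Python, from cell import r gives the robot as it stands.
- The arm moves only by the shell command python3 -m inch 'ROWS' [FORCE]. ROWS is JSON, a list that holds one entry, the list of rows, each a list of 7 numbers: the shift along the tool's x, y, z in m, then the turn, a rotation vector about the tool's x, y, z in degrees, then the finger opening in m, from 0 to 0.0854. A call has 1 to 12 rows; each row is the pose to reach, as a shift and turn from the pose commanded when the call began, along the tool's axes at that moment; what a row does not reach only later rows make up. A row lasts 1/12 s, in which the tool goes at most 41.7 mm and 7.16 degrees, less where a joint would pass 70% of its speed; a pose out of reach is approached as far as the arm can. A call with a gripper value outside its range is refused whole. The fingers move at their own pace and stop on an object; FORCE is the grip in N (left out, the last holds). Time passes only in rows, so rows that repeat a pose let the fingers close. It gives the time, the measured TCP pose, the force, the opening and the grip force at its end, in the units of the state.
- r.observe(): the state, without advancing time (a new reading comes with each control period).
- r.grab_frame(name): name is "side" or "top" or "wrist"; returns a dict with "pixels" (400x640x3 uint8, red, green, blue), "depth" (400x640 float32, m along the optical axis (not along the pixel's ray), 0 where there is no reading), "fov_y" (degrees; the focal length in pixels is half the picture's height over the tangent of half this angle, whatever the lens; pixels are square), "cx", "cy" (the principal point, pixels), "R" (3x3) and "t" (3): a world point X has camera coordinates R X + t; the wrist camera has in their place "mount" (4x4, takes a point from camera to tool coordinates, whose origin is the TCP and whose axes are the flange's). Camera axes: x right, y down, z forward; pixel columns grow to the right and rows downward; lengths in m; the calibration is good to about 2 mm. The wrist camera is an equidistant fisheye: a pixel r from the principal point sees the ray r / f radians off the axis. A picture is of the moment at which its call begins: read the wrist's pose just before it.
- r.close_job(): hands the job in; it is judged then, once.
Trained networks look in a picture, given as the dict that the camera call returned (one of the last four; its "shot" number tells which), for a name from the list of things; names that differ only in an ending like _2 or _b are one class to them, and where a whole thing is asked for, a point or a joint stands for the part that bears it (a point fixed in the world has none). Each returns a list of dicts, best first, with "conf" (0 to 1); they miss things now and then, are a little off and sometimes report something else, mostly with a low value. They report only what shows in the picture. A call takes as long as a camera call. They do not tell look-alikes from the thing itself.
- r.regions_of(picture, name): "region" (400x640 bool, what is visible of it) and "bbox" ([left, top, width, height] in pixels, round what is visible of it).
- r.place_of(picture, name): "point" ([column, row] in pixels: a listed point, or the origin of a listed thing).
The state is a dict: "clock": time; "q": joint angles; "dq": joint speeds; "joint_torque": joint torques, N m; "ee_pos": TCP position; "orientation": TCP orientation; "force": force on the tool from outside, world axes, zero at the start; "wrist_torque": the same for the moment, N m; "width": opening from 0.0 (shut) to 1.0 (fully open); "grasp_force": force on a finger pad.
Only numpy, scipy, OpenCV 4.12 (cv2) and the standard library are available. Lean on these libraries where they do the work, as an engineer would, in place of code of your own. Each camera call takes 0.05 s, during which the arm holds its last target. There are 200 camera calls.

## Working session

There is one attempt and no reset: what is moved stays moved. The work goes in short steps, Python scripts to look and compute and a shell command to move; the robot and the scene stay as the last step left them, time stands still between calls to the robot, and variables do not carry over. Pictures are saved under pics/ and viewed, at most 10 in all, crops included, and the job is handed in when it is done.

```bash
mkdir -p pics; ls
cat > h.py <<'E'
import numpy as np, cv2, json
from scipy.spatial.transform import Rotation as Ro
from cell import r
def f_of(p): return 200/np.tan(np.radians(p["fov_y"])/2)
def pose():
    o=r.observe(); return np.array(o["ee_pos"]), Ro.from_euler("xyz",o["orientation"]).as_matrix()
def save(p,n,crop=None,s=1):
    im=p["pixels"][:,:,::-1]
    if crop: l,t,w,h=crop; im=im[t:t+h,l:l+w]
    im=cv2.resize(im,None,fx=s,fy=s,interpolation=cv2.INTER_CUBIC); cv2.imwrite("pics/"+n+".png",im)
def ray(p,c,rw):
    f=f_of(p); return np.array([(c-p["cx"])/f,(rw-p["cy"])/f,1.])
def world(p,c,rw,d=None):
    if d is None:
        c0,r0=int(round(c)),int(round(rw)); w=p["depth"][r0-1:r0+2,c0-1:c0+2]; w=w[w>0]; d=np.median(w) if len(w) else np.nan
    return np.array(p["R"]).T@(ray(p,c,rw)*d-np.array(p["t"]))
def onplane(p,c,rw,z):
    R=np.array(p["R"]);o=-R.T@np.array(p["t"]);v=R.T@ray(p,c,rw); return o+v*(z-o[2])/v[2]
def proj(p,X):
    x=np.array(p["R"])@X+np.array(p["t"]); return x[:2]/x[2]*f_of(p)+[p["cx"],p["cy"]]
def cloud(p,m):
    rr,cc=np.nonzero(m&(p["depth"]>0)); f=f_of(p); d=p["depth"][rr,cc]
    C=np.stack([(cc-p["cx"])/f*d,(rr-p["cy"])/f*d,d],1); return (C-np.array(p["t"]))@np.array(p["R"])
E
python3 - <<'E'
from h import *
np.set_printoptions(precision=4,suppress=True)
for n in ("side","top"):
    p=r.grab_frame(n); save(p,n)
    print(n,p["fov_y"],-np.array(p["R"]).T@p["t"])
    for k in "knife_pivot knife_grip jaw nipple tool_block grease_gun awl screwdriver cutter".split():
        for d in r.place_of(p,k)[:3]:
            c,w=d["point"]; print(n,k,round(d["conf"],2),np.round(d["point"],1),world(p,c,w) if 0<=c<639 and 0<=w<399 else None)
print(r.observe())
E
```

```text
pics
side 49.16367399899285 [0.2448 0.86   0.9975]
side knife_pivot 0.92 [339.  165.9] [ 0.5401 -0.2358  0.1062]
side knife_grip 0.89 [327.2 198.7] [0.4805 0.0814 0.2523]Traceback (most recent call last):
  File "<stdin>", line 7, in <module>
ValueError: it knows: acrylic_bottle, awl, coupler_seal, cutter, grease_gun, ink_jar, knife_grip, knife_pivot, nipple, pigment_jar, screwdriver, tape_roll, tool_block, tube_carton
```

Run:
```python
from h import *
np.set_printoptions(precision=4,suppress=True)
for n in ("side","top"):
    p=r.grab_frame(n); save(p,n,None,1.25)
    np.savez(n,**{k:np.array(v) for k,v in p.items()})
    print(n,p["fov_y"],-np.array(p["R"]).T@p["t"])
    for k in "knife_pivot knife_grip nipple tool_block grease_gun awl screwdriver cutter".split():
        for d in r.place_of(p,k)[:3]:
            c,w=d["point"]; print(n,k,round(d["conf"],2),np.round(d["point"],1),world(p,c,w) if 0<=c<639 and 0<=w<399 else None)
print(r.observe())
```

```text
side 49.16367399899285 [0.2448 0.86   0.9975]
side knife_pivot 0.9 [339.4 167.3] [ 0.5355 -0.2247  0.1099]
side knife_pivot 0.3 [358.8 285.3] [0.3618 0.1507 0.0323]
side knife_grip 0.88 [327.4 199.8] [0.4773 0.0899 0.2569]
side nipple 0.56 [344.9 152.1] [ 0.5787 -0.4537  0.0012]
side tool_block 0.67 [269.2 335.6] [0.5199 0.3838 0.0617]
side grease_gun 0.87 [211.6 316.6] [0.6906 0.3644 0.0238]
side grease_gun 0.8 [273.  296.9] [0.568  0.256  0.0219]
side grease_gun 0.67 [239.6 369.1] [0.5621 0.4647 0.0202]
side awl 0.66 [300.  330.2] [0.4505 0.3604 0.0875]
side screwdriver 0.69 [266.3 320.6] [0.536  0.361  0.0833]
side screwdriver 0.52 [340.1 164.9] [ 0.5417 -0.2551  0.0957]
side cutter 0.91 [327.7 218.2] [ 0.5211 -0.0657  0.03  ]
top 44.52842249096684 [ 0.2655 -0.0362  1.7591]
top knife_pivot 0.66 [382.4 201.8] [ 0.5471 -0.2914  0.0777]
top knife_grip 0.85 [276.2 210.5] [0.4903 0.0678 0.2399]
top nipple 0.46 [394.7 204.4] [ 0.5507 -0.348   0.0006]
top tool_block 0.92 [205.4 210.2] [0.5166 0.3284 0.06  ]
top tool_block 0.25 [434.1 212. ] [ 0.5124 -0.4718  0.0755]
top grease_gun 0.71 [
[... 181 characters left out ...]
0.4566 0.3361 0.1226]
top awl 0.16 [392.8 206.6] [ 0.5425 -0.3409  0.0004]
top screwdriver 0.59 [198.4 207.3] [0.52   0.3431 0.1043]
top cutter 0.56 [324.2 210.7] [ 0.5223 -0.0897  0.0257]
{'clock': 1.05, 'q': array([-1.4002,  0.3332,  0.0399,  1.4654, -0.0134,  1.3433, -0.0585]), 'dq': array([-0.0017,  0.0017, -0.0021, -0.0008,  0.0006,  0.0006, -0.0001]), 'joint_torque': array([ -0.0005, -65.8321,   1.3623, -40.5829,   0.0165,   0.0028,
         0.    ]), 'ee_pos': array([0.1732, 0.6265, 0.2052]), 'orientation': array([-3.1415, -0.    ,  2.8718]), 'force': array([ 0.3726,  0.4452, -0.1462]), 'wrist_torque': array([ 0.0289, -0.0228,  0.0345]), 'grasp_force': 0.0, 'width': 1.001961659398543}
```

View pics/side.png

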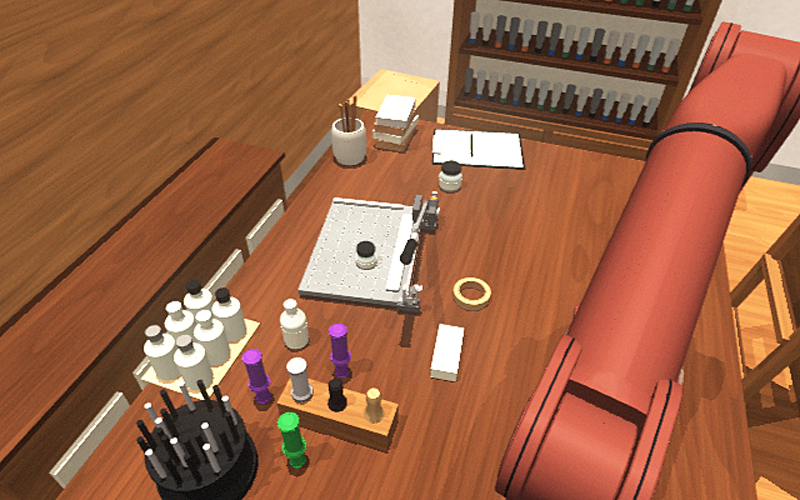

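View pics/top.png

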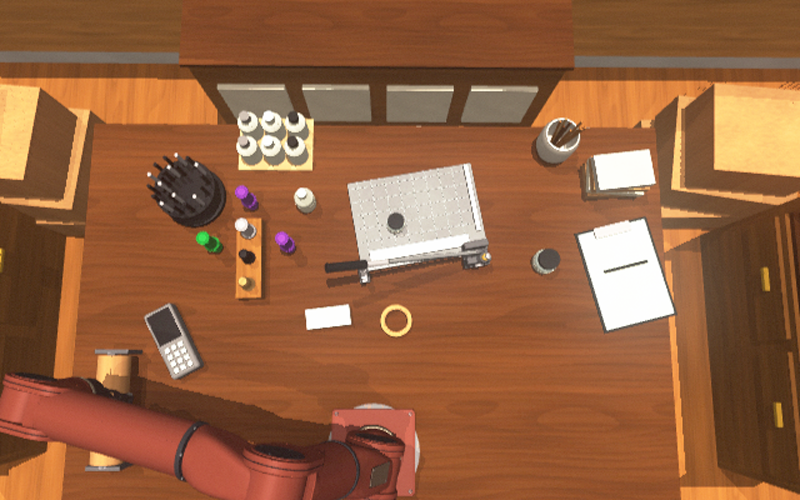

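The side view shows the cutter (arm raised, grip at about (327,199), pivot (339,167)). The tool block is at about (270,330), and the off-white gun stands in its far socket at (240,305). The purple and green guns on the counter are decoys. The top view agrees, with the gun cap at about (196,182).

```bash
cat > fit.py <<'E'
from h import *
np.set_printoptions(precision=4,suppress=True)
p=dict(np.load("top.npz")); s=dict(np.load("side.npz"))
W=cloud(p,np.ones((400,640),bool)); full=np.full((400,640,3),np.nan); full[p["depth"]>0]=W
for nm,box,zr in (("table",(260,120,140,110),(0.026,0.034)),("block",(180,165,40,80),(0.056,0.064))):
    l,t,w,h=box; m=np.zeros((400,640),np.uint8); m[t:t+h,l:l+w]=1
    m&=((full[...,2]>zr[0])&(full[...,2]<zr[1])).astype(np.uint8)
    X=full[m>0]; (c,wh,a)=cv2.minAreaRect((X[:,:2]*1000).astype(np.float32)); print(nm,len(X),np.round(c,1),np.round(wh,1),round(a,2),"z",np.median(X[:,2]))
    print(np.round(cv2.boxPoints((c,wh,a)),1).tolist())
# gun cap: high points in block area
l,t,w,h=180,165,40,80
sub=full[t:t+h,l:l+w].reshape(-1,3)
for z0,z1 in((0.145,0.17),(0.11,0.145)):
    X=sub[(sub[:,2]>z0)&(sub[:,2]<z1)]
    if len(X): print("hi",len(X),X.mean(0),X.min(0),X.max(0))
# knife arm points 
l,t,w,h=255,150,140,80
sub=full[t:t+h,l:l+w].reshape(-1,3); X=sub[(sub[:,2]>0.1)&(sub[:,2]<0.4)]
o=np.argsort(X[:,1])
for k in np.array_split(X[o],12): print(len(k),np.median(k,0))
E
python3 fit.py
```

```text
table 3777 [ 643.8 -123.1] [304.7 375. ] 8.56 z 0.029953441551362793
[[465.29998779296875, 39.70000076293945], [521.0999755859375, -331.1000061035156], [822.2999877929688, -285.79998779296875], [766.5, 85.0]]
block 605 [549.  352.8] [262.2  71.1] 2.18 z 0.060029624529314984
[[416.70001220703125, 383.29998779296875], [419.3999938964844, 312.29998779296875], [681.4000244140625, 322.29998779296875], [678.7000122070312, 393.29998779296875]]
hi 94 [0.605  0.3536 0.1551] [0.5881 0.3372 0.1461] [0.6219 0.3717 0.166 ]
hi 142 [0.5084 0.3484 0.1272] [0.4427 0.3356 0.1108] [0.6118 0.3699 0.1433]
47 [ 0.5362 -0.2193  0.1082]
47 [ 0.5268 -0.1735  0.1294]
47 [ 0.5194 -0.1321  0.1468]
47 [ 0.5121 -0.0913  0.1677]
47 [ 0.5039 -0.0546  0.1857]
46 [ 0.499  -0.0174  0.1955]
46 [0.4936 0.0158 0.2134]
46 [0.4879 0.0345 0.2253]
46 [0.4846 0.0533 0.2325]
46 [0.482  0.0715 0.2418]
46 [0.4771 0.09   0.2515]
46 [0.4763 0.1086 0.2577]
```

```bash
cat >> fit.py <<'E'
print("----")
from scipy.optimize import least_squares
for nm,box,zr,dims in (("table",(260,120,140,110),(0.027,0.033),(.26,.37)),("block",(180,165,40,80),(0.057,0.063),(.225,.07))):
    l,t,w,h=box; m=np.zeros((400,640),np.uint8); m[t:t+h,l:l+w]=1
    m&=((full[...,2]>zr[0])&(full[...,2]<zr[1])).astype(np.uint8)
    m=cv2.morphologyEx(m,cv2.MORPH_OPEN,np.ones((3,3),np.uint8))
    n,lab,st,_=cv2.connectedComponentsWithStats(m); i=1+st[1:,4].argmax(); X=full[lab==i][:,:2]
    for a in np.radians(np.arange(-6,16,1.)):
        R=np.array([[np.cos(a),np.sin(a)],[-np.sin(a),np.cos(a)]]); Y=X@R.T
        lo,hi=np.percentile(Y,[.5],0)[0],np.percentile(Y,[99.5],0)[0]
        d=np.prod(hi-lo)
        if nm=="x": pass
        print(nm,round(np.degrees(a),1),round(d*1e4,1),hi-lo,R.T@((lo+hi)/2)) if True else 0
E
python3 fit.py | sed -n '/----/,$p'
```

```text
----
table -6.0 1.3 [0.0153 0.0087] [ 0.6009 -0.1213]
table -5.0 1.3 [0.0153 0.0084] [ 0.6009 -0.1213]
table -4.0 1.3 [0.0153 0.0082] [ 0.6009 -0.1213]
table -3.0 1.2 [0.0153 0.0079] [ 0.6009 -0.1213]
table -2.0 1.2 [0.0153 0.0077] [ 0.6009 -0.1213]
table -1.0 1.1 [0.0153 0.0075] [ 0.6009 -0.1213]
table 0.0 1.1 [0.0153 0.0074] [ 0.6009 -0.1212]
table 1.0 1.2 [0.0154 0.0075] [ 0.601  -0.1212]
table 2.0 1.2 [0.0154 0.0077] [ 0.601  -0.1212]
table 3.0 1.2 [0.0155 0.0078] [ 0.601  -0.1212]
table 4.0 1.2 [0.0155 0.008 ] [ 0.601  -0.1212]
table 5.0 1.3 [0.0156 0.0082] [ 0.6011 -0.1212]
table 6.0 1.3 [0.0156 0.0085] [ 0.6011 -0.1212]
table 7.0 1.4 [0.0156 0.0087] [ 0.6011 -0.1212]
table 8.0 1.4 [0.0157 0.0089] [ 0.6012 -0.1212]
table 9.0 1.4 [0.0157 0.0091] [ 0.6012 -0.1212]
table 10.0 1.5 [0.0157 0.0093] [ 0.6012 -0.1212]
table 11.0 1.5 [0.0157 0.0095] [ 0.6012 -0.1211]
table 12.0 1.5 [0.0157 0.0098] [ 0.6013 -0.1211]
table 13.0 1.6 [0.0157 0.01  ] [ 0.6013 -0.1211]
table 14.0 1.6 [0.0158 0.0102] [ 0.6013 -0.1211]
table 15.0 1.6 [0.0158 0.0104] [ 0.6013 -0.1211]
block -6.0 0.6 [0.0078 0.00
[... 294 characters left out ...]
.3571]
block 1.0 0.5 [0.0072 0.007 ] [0.4257 0.3571]
block 2.0 0.5 [0.0071 0.007 ] [0.4257 0.3571]
block 3.0 0.5 [0.007 0.007] [0.4257 0.3571]
block 4.0 0.5 [0.0069 0.007 ] [0.4257 0.3571]
block 5.0 0.5 [0.0069 0.007 ] [0.4257 0.3571]
block 6.0 0.5 [0.007  0.0071] [0.4257 0.3571]
block 7.0 0.5 [0.0071 0.0071] [0.4257 0.3572]
block 8.0 0.5 [0.0072 0.0072] [0.4257 0.3572]
block 9.0 0.5 [0.0072 0.0072] [0.4257 0.3572]
block 10.0 0.5 [0.0073 0.0073] [0.4257 0.3573]
block 11.0 0.5 [0.0074 0.0073] [0.4257 0.3573]
block 12.0 0.5 [0.0075 0.0073] [0.4257 0.3573]
block 13.0 0.6 [0.0075 0.0074] [0.4257 0.3573]
block 14.0 0.6 [0.0076 0.0075] [0.4257 0.3573]
block 15.0 0.6 [0.0077 0.0076] [0.4257 0.3573]
```

Run:
```python
from h import *
np.set_printoptions(precision=4,suppress=True)
p=r.grab_frame("top")
for k in "knife_grip knife_pivot nipple ink_jar acrylic_bottle tape_roll tube_carton pigment_jar".split():
    for d in r.regions_of(p,k)[:2]:
        X=cloud(p,d["region"]); X=X[X[:,2]>0.01] if len(X) else X
        if len(X)==0: continue
        print(k,round(d["conf"],2),len(X),np.median(X,0),np.percentile(X,3,axis=0),np.percentile(X,97,axis=0))
save(p,"topc",(250,120,160,120),5)
```

```text
knife_grip 0.6 615 [ 0.502  -0.0288  0.193 ] [ 0.4711 -0.285   0.0771] [0.547  0.1073 0.2593]
knife_pivot 0.85 7623 [ 0.6477 -0.1248  0.0313] [ 0.4874 -0.299   0.0216] [0.7889 0.0621 0.219 ]
nipple 0.49 345 [ 0.5265 -0.4811  0.0716] [ 0.4992 -0.5137  0.0179] [ 0.5558 -0.4575  0.0809]
ink_jar 0.76 181 [ 0.6271 -0.0589  0.0822] [ 0.61  -0.081  0.04 ] [ 0.6489 -0.0345  0.0921]
ink_jar 0.46 90 [0.4513 0.3425 0.1169] [0.4414 0.3353 0.0679] [0.4651 0.3562 0.1347]
acrylic_bottle 0.54 248 [0.6914 0.1957 0.085 ] [0.6748 0.175  0.0237] [0.718  0.2235 0.1285]
tape_roll 0.57 254 [ 0.3604 -0.0626  0.0244] [ 0.3182 -0.1033  0.0158] [ 0.3993 -0.0218  0.0314]
tape_roll 0.38 26 [0.4751 0.0268 0.0796] [0.464  0.0199 0.072 ] [0.486  0.0338 0.0927]
tube_carton 0.72 516 [0.3661 0.1293 0.0321] [0.3386 0.0729 0.024 ] [0.3912 0.1852 0.0393]
tube_carton 0.24 633 [ 0.5026 -0.0352  0.1907] [ 0.47   -0.2873  0.0703] [0.5479 0.11   0.2594]
pigment_jar 0.85 328 [ 0.5262 -0.4823  0.0718] [ 0.4994 -0.5136  0.0284] [ 0.5557 -0.459   0.081 ]
pigment_jar 0.41 114 [0.4524 0.3432 0.1132] [0.4392 0.3338 0.0628] [0.4701 0.358  0.1355]
```

View pics/topc.png

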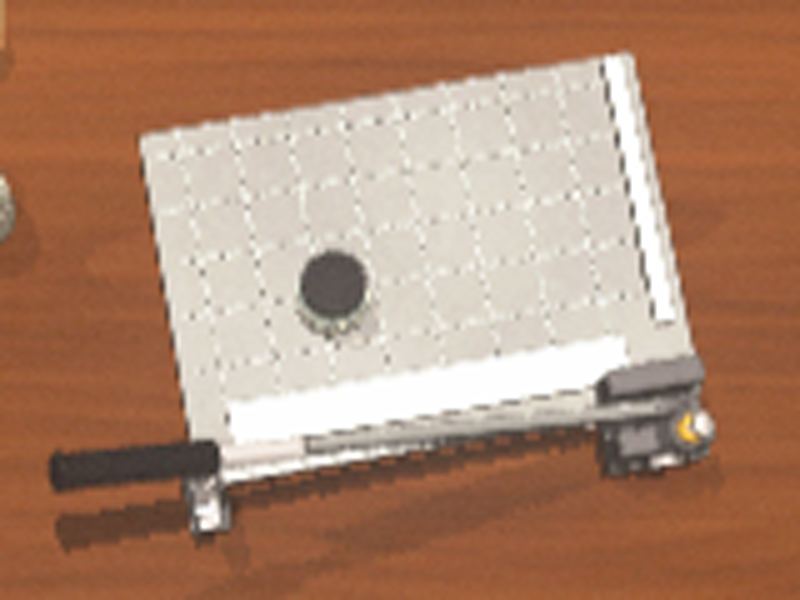

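The crop shows the table's far corners at (141,137) and (632,54) and its left edge running down to (192,440). The grip is the black part at (135,465), the fork clip is at (208,505), and the brass and steel nipple is at (700,427).

Run:
```python
from h import *
np.set_printoptions(precision=4,suppress=True)
p=dict(np.load("top.npz"))
def cr(x,y,z): return onplane(p,250+(x+.5)/5-.5,120+(y+.5)/5-.5,z)
A=cr(141,137,.03);B=cr(632,54,.03);C=cr(192,440,.03);D=cr(695,360,.03)
print(A,B,C,D); d=A-B; print("len",np.linalg.norm(d[:2]),"yaw",np.degrees(np.arctan2(-d[0],d[1])))
d=A-C; print("yaw2",np.degrees(np.arctan2(d[1],d[0])),np.linalg.norm(d[:2]))
for k in(A,):
    psi=np.arctan2(-(A-B)[0],(A-B)[1]);R=np.array([[np.cos(psi),-np.sin(psi)],[np.sin(psi),np.cos(psi)]])
M=(A+B)[:2]/2; O=M-R@[.26,0]; print("O",O,"psi",psi)
for n,q in dict(pivot=(-.011,-.2),grip0=(-.011,.2),nip=(-.031,-.224),clip=(-.011,.125)).items(): print(n,O+R@q)
print("nip seen",cr(703,425,.1), "clip", cr(208,505,.08))
# arm line from heights
a=np.arctan2(.2577-.1082,np.hypot(.1086+.2193,.4763-.5362)); print("arm ang",a)
# block
W=cloud(p,np.ones((400,640),bool)); full=np.full((400,640,3),np.nan); full[p["depth"]>0]=W
X=full[160:250,180:222].reshape(-1,3); X=X[abs(X[:,2]-.06)<.002]; X=X[(X[:,0]>.4)&(X[:,0]<.66)]
for x0 in np.arange(.42,.65,.02):
    k=X[(X[:,0]>=x0)&(X[:,0]<x0+.02)]
    if len(k): print(round(x0,2),len(k),k[:,1].min(),k[:,1].max())
print(X[:,0].min(),X[:,0].max())
```

```text
[0.7558 0.0801 0.03  ] [ 0.8214 -0.28    0.03  ] [0.5321 0.0401 0.03  ] [ 0.5925 -0.3218  0.03  ]
len 0.3660319737194435 yaw 10.315473051907588
yaw2 10.147648944087887 0.22727117251197385
O [ 0.5328 -0.1465] psi 0.18003896865653535
pivot [ 0.5578 -0.3452]
grip0 [0.4862 0.0483]
nip [ 0.5424 -0.3724]
clip [ 0.4996 -0.0255]
nip seen [ 0.5338 -0.3148  0.1   ] clip [0.4789 0.0262 0.08  ]
arm ang 0.4216137074514998
0.42 42 0.31559480751985597 0.38234012771687964
0.44 18 0.3163034683253977 0.37979065607404333
0.46 20 0.31731016993461986 0.3837667574129727
0.48 54 0.3180605044028641 0.3846604346215979
0.5 41 0.3187780027965941 0.3862577132086098
0.52 22 0.31615960267373905 0.3866010976986292
0.54 24 0.32049303689817504 0.3875191233614615
0.56 42 0.3210970637170898 0.3884357432923255
0.58 26 0.321344938054797 0.38916487360705065
0.6 10 0.3194304492706717 0.38627120937623016
0.62 18 0.32354513328540974 0.3589949193324587
0.64 5 0.3278448876580413 0.3629691117001138
0.41861277023122007 0.6431515938314403
```

```bash
cat >> h.py <<'E'
def pixray(p,c,rw):
    R=np.array(p["R"]); v=R.T@ray(p,c,rw); return -R.T@np.array(p["t"]), v/np.linalg.norm(v)
def meet(rays):
    A=sum(np.eye(3)-np.outer(v,v) for o,v in rays); b=sum((np.eye(3)-np.outer(v,v))@o for o,v in rays); return np.linalg.solve(A,b)
def move(P,Rt,P0=None,R0=None):
    """shift (mm->m, tool axes) and rotvec deg from current pose to target"""
    if P0 is None: P0,R0=pose()
    d=R0.T@(np.array(P)-P0); w=Ro.from_matrix(R0.T@Rt).as_rotvec(degrees=True)
    print("row",np.round(d,4).tolist(),np.round(w,2).tolist(),"rows>=",max(np.linalg.norm(d)/.0417,np.linalg.norm(w)/7.16))
def toolR(z,y):
    z=np.array(z,float)/np.linalg.norm(z); y=np.array(y,float)-np.dot(y,z)*z; y/=np.linalg.norm(y); return np.stack([np.cross(y,z),y,z],1)
E
python3 - <<'E'
from h import *
np.set_printoptions(precision=4,suppress=True)
p=dict(np.load("top.npz")); s=dict(np.load("side.npz"))
T=dict(grip=((276.2,210.5),(327.3,199.3)),pivot=((382.4,201.8),(339.2,166.6)),nip=((394.7,204.4),(344.9,152.1)),gun=((202.4,187.9),(239.6,320)))
for k in("grip","pivot","nip"):
    a,b=T[k]; print(k,meet([pixray(p,*a),pixray(s,*b)]))
psi=.1795;R=np.array([[np.cos(psi),-np.sin(psi)],[np.sin(psi),np.cos(psi)]])
# steel head pixel in side view: brightness crop
save(s,"sidec",(300,120,100,140),4)
# grip cloud: dark points in the arm area, top and side, in cutter frame with guess O
O=np.array([.5242,-.0889])
for q,(l,t,w,h) in((p,(255,195,45,40)),(s,(310,170,40,50))):
    m=np.zeros((400,640),bool); m[t:t+h,l:l+w]=True; m&=q["pixels"].max(2)<60
    X=cloud(q,m); X=X[X[:,2]>.15]; Y=np.c_[(X[:,:2]-O)@R,X[:,2]]
    print(len(Y),Y.min(0),np.percentile(Y,[2,50,98],axis=0).tolist(),Y.max(0))
E
```

```text
grip [0.4876 0.0675 0.237 ]
pivot [ 0.5529 -0.2945  0.0555]
nip [ 0.5414 -0.3306  0.0944]
1 [-0.0059  0.2108  0.2494] [[-0.005894090505114708, 0.21081122673566408, 0.249386003235725], [-0.005894090505114708, 0.21081122673566408, 0.249386003235725], [-0.005894090505114708, 0.21081122673566408, 0.249386003235725]] [-0.0059  0.2108  0.2494]
80 [-0.0216  0.1101  0.2187] [[-0.020517199117657314, 0.11397588394101107, 0.22103711154905487], [-0.010278897356216501, 0.202068780973921, 0.24789377377647093], [0.0009514919559652434, 0.21232766886075763, 0.2633375717991956]] [0.0012 0.2126 0.2659]
```

View pics/sidec.png

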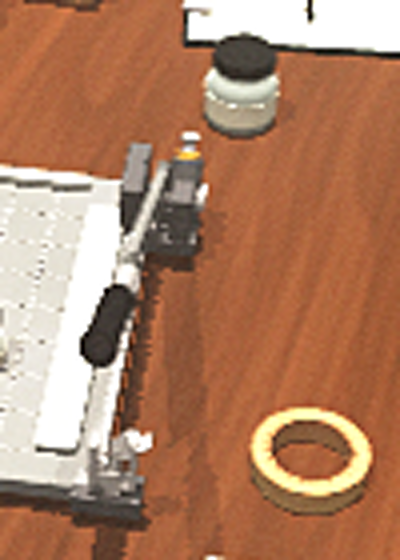

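The side crop shows the nipple head at (190,135), the grip at (107,325) and the clip at (115,450). Next I compute the move to above the grip.

Run:
```python
from h import *
np.set_printoptions(precision=4,suppress=True)
p=dict(np.load("top.npz")); s=dict(np.load("side.npz"))
print("nip",meet([pixray(p,390.1,204.5),pixray(s,347.1,153.4)]))
psi=.1795
print(pose())
move([.4832,.0754,.31],toolR([0,0,-1],[np.cos(psi),np.sin(psi),0]))
```

```text
nip [ 0.5343 -0.3137  0.1039]
(array([0.1732, 0.6265, 0.2052]), array([[-0.9638,  0.2666, -0.    ],
       [ 0.2666,  0.9638, -0.0001],
       [ 0.    , -0.0001, -1.    ]]))
row [-0.4456, -0.4485, -0.1048] [-0.0, 0.0, 64.25] rows>= 15.368818566014406
```

```bash
python3 -m inch '[[[-0.2,-0.2,-0.105,0,0,30,0.06],[-0.4456,-0.4485,-0.105,0,0,64.25,0.06],[-0.4456,-0.4485,-0.105,0,0,64.25,0.06],[-0.4456,-0.4485,-0.105,0,0,64.25,0.06],[-0.4456,-0.4485,-0.105,0,0,64.25,0.06],[-0.4456,-0.4485,-0.105,0,0,64.25,0.06],[-0.4456,-0.4485,-0.105,0,0,64.25,0.06],[-0.4456,-0.4485,-0.105,0,0,64.25,0.06],[-0.4456,-0.4485,-0.105,0,0,64.25,0.06],[-0.4456,-0.4485,-0.105,0,0,64.25,0.06],[-0.4456,-0.4485,-0.105,0,0,64.25,0.06],[-0.4456,-0.4485,-0.105,0,0,64.25,0.06]]]' 30
python3 - <<'E'
from h import *
move([.4832,.0754,.31],toolR([0,0,-1],[np.cos(.1795),np.sin(.1795),0]))
E
```

```text
clock: 2.5
ee_pos: [0.4151, 0.1954, 0.2895]
orientation: [3.141, -0.001, 1.75]
force: [0.4, 0.4, 0.4]
width: 0.703
grasp_force: 0.0
row [-0.1302, 0.0456, -0.0206] [0.03, -0.05, -0.0] rows>= 3.3455253741723348
```

```bash
python3 -m inch '[[[-0.13,0.0455,-0.0205,0,0,0,0.06],[-0.13,0.0455,-0.0205,0,0,0,0.06],[-0.13,0.0455,-0.0205,0,0,0,0.06],[-0.13,0.0455,-0.0205,0,0,0,0.06],[-0.13,0.0455,-0.0205,0,0,0,0.06],[-0.13,0.0455,-0.0205,0,0,0,0.06]]]'
python3 - <<'E'
from h import *
np.set_printoptions(precision=4,suppress=True)
P,R=pose(); w=r.grab_frame("wrist"); save(w,"w1",None,1.25); print(P,R,w["mount"],w["fov_y"],w["cx"],w["cy"])
np.savez("w1",P=P,Rt=R,**{k:np.array(v) for k,v in w.items()})
move([.4832,.0754,.31],toolR([0,0,-1],[np.cos(.1795),np.sin(.1795),0]))
for k in("knife_grip","nipple","knife_pivot"):
    for d in r.place_of(w,k)[:2]: print(k,d)
E
```

```text
clock: 3.0
ee_pos: [0.4827, 0.0771, 0.3095]
orientation: [3.141, -0.0, 1.748]
force: [0.2, 0.1, -0.1]
width: 0.699
grasp_force: 0.0
[0.4827 0.0771 0.3095] [[-0.1765  0.9843  0.0002]
 [ 0.9843  0.1765  0.0004]
 [ 0.0004  0.0003 -1.    ]] [[-0.0011 -0.959  -0.2834  0.0728]
 [ 1.     -0.0015  0.0011  0.0004]
 [-0.0014 -0.2834  0.959  -0.1685]
 [ 0.      0.      0.      1.    ]] 65.70646984690485 318.3099941698565 192.93310921566936
row [-0.0031, 0.0004, -0.0007] [-0.01, -0.02, 0.02] rows>= 0.07615884361056847
knife_grip {'point': [320.9, 204.4], 'conf': 0.77}
```

View pics/w1.png

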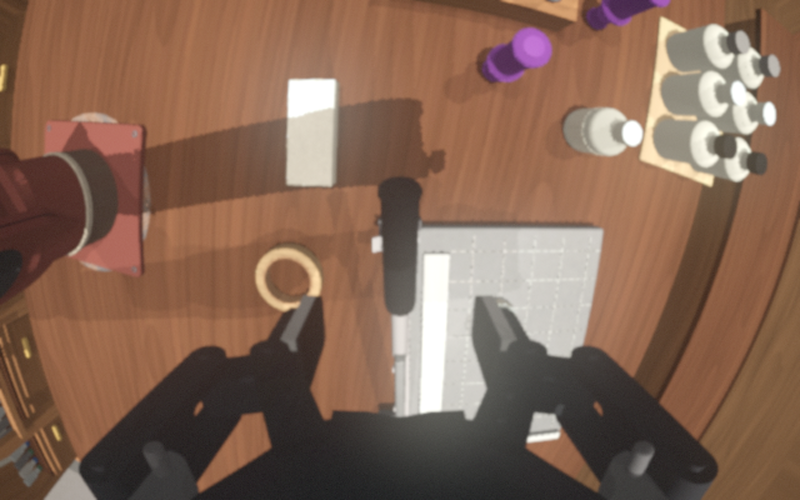

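The wrist view shows the black grip from (400,185) to (400,310), centred between the fingertips at (310,300) and (488,300). Yaw and lateral alignment are good.

```bash
cat >> h.py <<'E'
def wpt(w,P,Rt,c,rw,d=None):
    f=f_of(w); u=np.array([c-float(w["cx"]),rw-float(w["cy"])]); th=np.linalg.norm(u)/f; e=u/np.linalg.norm(u)
    v=np.array([*(e*np.sin(th)),np.cos(th)])
    if d is None:
        k=w["depth"][int(rw)-1:int(rw)+2,int(c)-1:int(c)+2]; d=np.median(k[k>0])
    M=np.array(w["mount"]); return P+Rt@(M[:3,:3]@(v/v[2]*d)+M[:3,3])
E
python3 - <<'E'
from h import *
np.set_printoptions(precision=4,suppress=True)
w=dict(np.load("w1.npz"));P,Rt=w["P"],w["Rt"];O=np.array([.5245,-.0883]);a=.1795;R=np.array([[np.cos(a),-np.sin(a)],[np.sin(a),np.cos(a)]])
for n,c in dict(net=(320.9,204.4),end=(320,150),mid=(320,180),m2=(320,210),near=(320,243),bar=(319,265),corner=(480,184),lcorn=(338,184)).items():
    X=wpt(w,P,Rt,*c); print(n,X,(X[:2]-O)@R)
E
```

```text
net [0.4864 0.072  0.2448] [-0.0088  0.1645]
end [0.4777 0.116  0.2537] [-0.0095  0.2093]
mid [0.4817 0.094  0.2549] [-0.0096  0.187 ]
m2 [0.4868 0.0658 0.2407] [-0.0095  0.1583]
near [0.4936 0.029  0.2247] [-0.0095  0.1209]
bar [ 0.4992 -0.0071  0.2011] [-0.0104  0.0844]
corner [0.754  0.0804 0.03  ] [0.256 0.125]
lcorn [0.5209 0.0373 0.0291] [0.0189 0.1242]
```

```bash
python3 -m inch '[[[-0.002,0.0015,0.04,0,0,0,0.06],[-0.002,0.0015,0.07,0,0,0,0.06],[-0.002,0.0015,0.0955,0,0,0,0.06],[-0.002,0.0015,0.0955,0,0,0,0.06],[-0.002,0.0015,0.0955,0,0,0,0.01],[-0.002,0.0015,0.0955,0,0,0,0.01],[-0.002,0.0015,0.0955,0,0,0,0.01],[-0.002,0.0015,0.0955,0,0,0,0.01],[-0.002,0.0015,0.0955,0,0,0,0.01],[-0.002,0.0015,0.0955,0,0,0,0.01]]]' 30
```

```text
clock: 4.03
ee_pos: [0.4841, 0.0767, 0.2153]
orientation: [-3.142, -0.001, 1.751]
force: [-5.5, 1.1, 5.6]
width: 0.217
grasp_force: 28.1
```

```bash
python3 -m inch '[[[0.0075,0,0.0167,0,0,0,0.01],[0.0149,0,0.0356,0,0,0,0.01],[0.0214,0,0.0549,0,0,0,0.01],[0.0269,0,0.0745,0,0,0,0.01],[0.0315,0,0.0943,0,0,0,0.01],[0.035,0,0.1144,0,0,0,0.01],[0.0376,0,0.1346,0,0,0,0.01],[0.0389,0,0.1508,0,0,0,0.01],[0.0389,0,0.1508,0,0,0,0.01]]]' 40
```

```text
clock: 4.78
ee_pos: [0.4769, 0.1149, 0.062]
orientation: [-3.14, 0.0, 1.752]
force: [-0.8, 1.4, 2.8]
width: 0.12
grasp_force: 1.2
```

Run:
```python
from h import *
np.set_printoptions(precision=4,suppress=True)
P,R=pose(); print(P); w=r.grab_frame("wrist"); s=r.grab_frame("side")
a=cv2.resize(s["pixels"][130:290,250:410],(500,500),interpolation=cv2.INTER_CUBIC)
b=cv2.resize(w["pixels"][100:400,220:420],(300,450)); 
im=np.zeros((500,800,3),np.uint8); im[:,:500]=a; im[:450,500:]=b
cv2.imwrite("pics/g1.png",im[:,:,::-1])
```

```text
[0.4769 0.1149 0.062 ]
```

View pics/g1.png

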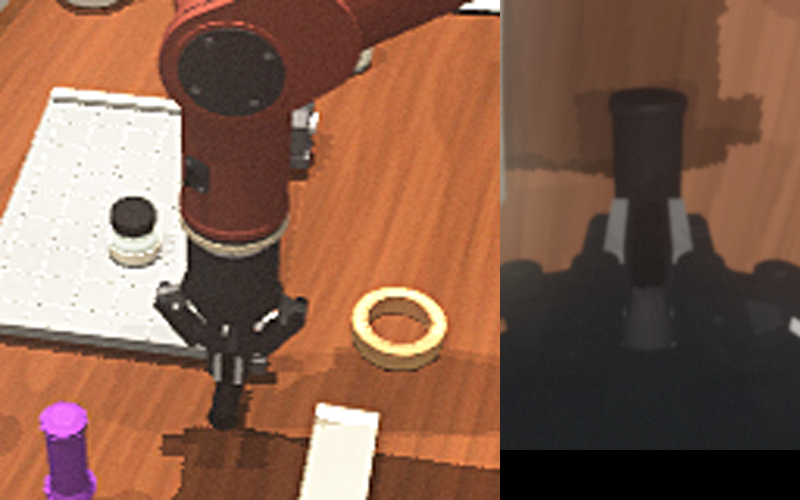

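The fingertips seem to sit on or around the upper part of the handle. I check this with depth.

Run:
```python
from h import *
np.set_printoptions(precision=4,suppress=True)
P,Rt=pose(); w=r.grab_frame("wrist"); O=np.array([.5245,-.0883]);a=.1795;R=np.array([[np.cos(a),-np.sin(a)],[np.sin(a),np.cos(a)]])
for rw in (165,180,200,220,240,260,280,295,310,320):
    X=wpt(w,P,Rt,319,rw); print(rw,X[2],(X[:2]-O)@R)
print(r.observe()["force"],r.observe()["clock"],r.observe()["width"])
```

```text
165 0.08775250997816653 [-0.009   0.2519]
180 0.09224956230561346 [-0.009   0.2457]
200 0.09156324943798158 [-0.009   0.2356]
220 0.09123806743672977 [-0.009   0.2253]
240 0.09019725139207925 [-0.009   0.2139]
260 0.09026953325592525 [-0.009   0.2024]
280 0.08926023902229438 [-0.009   0.1893]
295 0.08878593712582472 [-0.009   0.1789]
310 0.08871539899021144 [-0.009  0.168]
320 0.08852823470311255 [-0.009   0.1601]
[-5.1017  0.1508  5.8729] 4.9333 0.11382205146967697
```

```bash
python3 -m inch '[[[0,0,0.006,0,0,0,0.01],[0,0,0.011,0,0,0,0.01],[0,0,0.015,0,0,0,0.01],[0,0,0.015,0,0,0,0.01]]]'
python3 - <<'E'
from h import *
np.set_printoptions(precision=4,suppress=True)
P,Rt=pose(); w=r.grab_frame("wrist"); O=np.array([.5245,-.0883]);a=.1795;R=np.array([[np.cos(a),-np.sin(a)],[np.sin(a),np.cos(a)]])
for rw in (180,200,220,240,260,280,310):
    X=wpt(w,P,Rt,319,rw); print(rw,X[2],(X[:2]-O)@R)
print(r.observe()["force"],r.observe()["clock"],r.observe()["width"])
for c in range(285,355,5): print(c,np.round(wpt(w,P,Rt,c,250),4),np.round(wpt(w,P,Rt,c,200),4))
E
```

```text
clock: 5.27
ee_pos: [0.4776, 0.1152, 0.049]
orientation: [3.141, -0.001, 1.751]
force: [-2.2, 0.7, 1.7]
width: 0.116
grasp_force: 1.3
180 0.0758585470763006 [-0.009   0.2458]
200 0.07558238962984223 [-0.009   0.2358]
220 0.07535716521169461 [-0.009   0.2254]
240 0.0755556050212066 [-0.009   0.2146]
260 0.0757572840139872 [-0.0089  0.2031]
280 0.07513863911003343 [-0.0089  0.1904]
310 0.07512765759863065 [-0.0089  0.1696]
[-1.3859  0.9359  1.6222] 5.3167 0.11447800679852788
285 [0.4616 0.1201 0.0902] [0.4534 0.114  0.0001]
290 [0.4639 0.1202 0.0896] [0.4571 0.1147 0.0002]
295 [0.4661 0.1248 0.0977] [0.462  0.1372 0.0668]
300 [0.4682 0.1254 0.098 ] [0.4646 0.1393 0.0719]
305 [0.4703 0.1259 0.0983] [0.467  0.1406 0.0745]
310 [0.4739 0.1144 0.0748] [0.4693 0.1411 0.0748]
315 [0.4764 0.1152 0.0753] [0.4717 0.142  0.0763]
320 [0.4789 0.1156 0.0752] [0.4741 0.1421 0.0754]
325 [0.4816 0.1156 0.0743] [0.4765 0.1425 0.0751]
330 [0.4812 0.1269 0.0964] [0.479  0.1426 0.074 ]
335 [0.483  0.1283 0.0984] [0.4816 0.1423 0.0717]
340 [0.4852 0.1284 0.0981] [0.4851 0.1403 0.0637]
345 [0.4886 0.1256 0.0914] [0.4971 0.122  0.0004]
350 [0.491  0.1257 0.0908] [0.5008 0.1226 0.0001]
```

Run:
```python
from h import *
np.set_printoptions(precision=4,suppress=True)
w=dict(np.load("w1.npz"))
# all points in tool frame close to the gripper
for nm,q in(("w1",w),("now",r.grab_frame("wrist"))):
    T=[]
    for rw in range(150,398,3):
        for c in range(150,490,3):
            k=q["depth"][rw,c]
            if 0<k<.2: T.append([c,rw,*wpt(q,np.zeros(3),np.eye(3),c,rw,k)])
    T=np.array(T); o=np.argsort(-T[:,4]); print(nm,len(T)); 
    for sgn in(-1,1):
        S=T[(T[:,3]*sgn>.003)&(abs(T[:,3])<.06)]; S=S[np.argsort(-S[:,4])]; print(S[:12:2])
```

```text
w1 3726
[[258.     246.       0.0043  -0.0297  -0.0306]
 [258.     252.       0.0017  -0.0296  -0.032 ]
 [258.     258.      -0.0015  -0.0298  -0.0325]
 [258.     264.      -0.0041  -0.0297  -0.034 ]
 [255.     237.       0.0112  -0.0298  -0.0348]
 [258.     267.      -0.0045  -0.0293  -0.0364]]
[[378.     246.       0.0046   0.0303  -0.0313]
 [378.     249.       0.0034   0.0302  -0.0323]
 [378.     258.      -0.0016   0.0306  -0.0325]
 [378.     264.      -0.0044   0.0306  -0.0338]
 [378.     276.      -0.0111   0.031   -0.0346]
 [387.     237.       0.0112   0.0336  -0.0352]]
now 5486
[[306.     159.       0.0445  -0.0057  -0.0109]
 [300.     159.       0.0446  -0.0088  -0.0115]
 [297.     159.       0.0447  -0.0103  -0.0123]
 [294.     210.       0.0189  -0.012   -0.0174]
 [294.     207.       0.0207  -0.0119  -0.0178]
 [297.     162.       0.0443  -0.0099  -0.0181]]
[[330.     159.       0.0445   0.0067  -0.0111]
 [324.     159.       0.0446   0.0035  -0.0117]
 [327.     159.       0.0447   0.0051  -0.0126]
 [342.     171.       0.0389   0.0127  -0.0147]
 [339.     207.       0.02     0.0114  -0.016 ]
 [339.     201.       0.0234   0.0113  -0.0164]]
```

The real finger ends lie about 25 mm behind the reported TCP, so the nearly shut tips are pressing on top of the handle. That works for pushing. I press a bit further and check that it latches.

```bash
python3 -m inch '[[[0,0,0.002,0,0,0,0.01],[0,0,0.004,0,0,0,0.01],[0,0,0.005,0,0,0,0.01],[0,0,0.005,0,0,0,0.01]]]'; python3 -m inch '[[[0,0,-0.006,0,0,0,0.01],[0,0,-0.010,0,0,0,0.01],[0,0,-0.010,0,0,0,0.01]]]';  python3 - <<'E'
from h import *
np.set_printoptions(precision=4,suppress=True)
P,Rt=pose(); w=r.grab_frame("wrist")
for rw in (180,200,220,240,260,280,310): print(rw,wpt(w,P,Rt,319,rw)[2])
print(r.observe()["force"],P)
E
```

```text
clock: 5.7
ee_pos: [0.4782, 0.1149, 0.0447]
orientation: [3.14, -0.001, 1.75]
force: [-6.9, 1.2, 16.3]
width: 0.114
grasp_force: 8.8
clock: 5.95
ee_pos: [0.4787, 0.1143, 0.0543]
orientation: [3.139, -0.0, 1.75]
force: [-0.1, 0.8, 0.1]
width: 0.12
grasp_force: 0.0
180 0.07344745793462451
200 0.0735706559730975
220 0.07360192379527108
240 0.07329658388592392
260 0.07325726842235829
280 0.07330705386343606
310 0.0729770441775332
[-0.1924 -0.4215 -0.5537] [0.4787 0.1143 0.0543]
```

The knife arm stays down after the release: its top is at 0.0735, angle about 0.004. Next is the gun.

Run:
```python
from h import *
move([.605,.354,.27],toolR([0,0,-1],[np.cos(np.radians(85)),np.sin(np.radians(85)),0]))
```

```text
row [0.2133, 0.1679, -0.2158] [0.1, 0.05, -74.72] rows>= 10.436280850493034
```

```bash
python3 -m inch '[[[0,0,-0.04,0,0,0,0.03],[0,0,-0.08,0,0,0,0.07],[0.03,0.02,-0.12,0,0,-7,0.07],[0.06,0.04,-0.15,0,0,-14,0.07],[0.2133,0.1679,-0.2158,0,0,-74.7,0.07],[0.2133,0.1679,-0.2158,0,0,-74.7,0.07],[0.2133,0.1679,-0.2158,0,0,-74.7,0.07],[0.2133,0.1679,-0.2158,0,0,-74.7,0.07],[0.2133,0.1679,-0.2158,0,0,-74.7,0.07],[0.2133,0.1679,-0.2158,0,0,-74.7,0.07],[0.2133,0.1679,-0.2158,0,0,-74.7,0.07],[0.2133,0.1679,-0.2158,0,0,-74.7,0.07]]]'
python3 - <<'E'
from h import *
move([.605,.354,.27],toolR([0,0,-1],[np.cos(np.radians(85)),np.sin(np.radians(85)),0]))
E
```

```text
clock: 7.0
ee_pos: [0.605, 0.3555, 0.2678]
orientation: [-3.14, 0.0, 3.002]
force: [-0.6, -0.2, -0.5]
width: 0.823
grasp_force: 0.0
row [-0.0002, -0.0015, -0.0022] [-0.07, -0.0, -2.98] rows>= 0.41592665023041664
```

Run:
```python
from h import *
np.set_printoptions(precision=4,suppress=True)
P,Rt=pose(); w=r.grab_frame("wrist"); s=r.grab_frame("side"); print(P)
T=[]
for rw in range(100,398,2):
    for c in range(200,440,2):
        k=w["depth"][rw,c]
        if k>0: T.append([c,rw,*wpt(w,P,Rt,c,rw,k)])
T=np.array(T)
for z0,z1 in((.152,.165),(.12,.135),(.066,.072),(.1,.15)):
    S=T[(T[:,4]>z0)&(T[:,4]<z1)&(abs(T[:,2]-.605)<.035)&(abs(T[:,3]-.354)<.035)]
    if len(S): print(z0,len(S),S[:,2:].mean(0),S[:,2:].min(0),S[:,2:].max(0))
im=np.zeros((500,800,3),np.uint8); im[:,:500]=cv2.resize(s["pixels"][130:330,200:400],(500,500),interpolation=cv2.INTER_CUBIC); im[:450,500:]=cv2.resize(w["pixels"][100:400,220:420],(300,450))
cv2.imwrite("pics/g2.png",im[:,:,::-1])
```

```text
[0.605  0.3555 0.2678]
0.152 265 [0.6068 0.3562 0.1561] [0.5893 0.3385 0.152 ] [0.6243 0.3727 0.1595]
0.12 12 [0.5939 0.3583 0.1268] [0.5921 0.3467 0.1223] [0.5967 0.3674 0.1328]
0.066 60 [0.5984 0.3581 0.0689] [0.5882 0.3356 0.0663] [0.6161 0.3772 0.0715]
0.1 39 [0.5943 0.358  0.1196] [0.5899 0.3441 0.1   ] [0.6062 0.3713 0.1497]
```

View pics/g2.png

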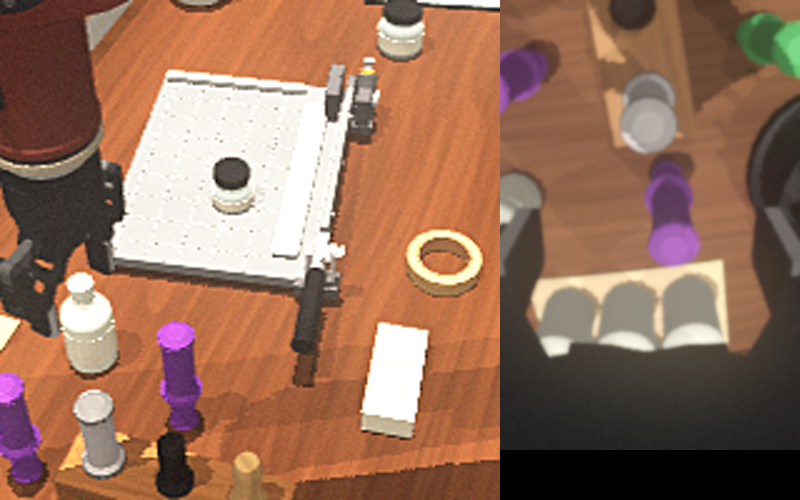

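The side view confirms the knife is down in the clip. The wrist view shows the light gun at (648,120) in the middle of the pickup line, clear of the screwdriver and the purple gun. I descend and grip.

```bash
python3 -m inch '[[[-0.002,0,0.04,0,0,0,0.07],[-0.002,0,0.08,0,0,0,0.07],[-0.002,0,0.12,0,0,0,0.07],[-0.002,0,0.15,0,0,0,0.07],[-0.002,0,0.175,0,0,0,0.07],[-0.002,0,0.187,0,0,0,0.07],[-0.002,0,0.187,0,0,0,0.07]]]' && python3 -m inch '[[[0,0,0,0,0,0,0.02],[0,0,0,0,0,0,0.02],[0,0,0,0,0,0,0.02],[0,0,0,0,0,0,0.02],[0,0,0,0,0,0,0.02],[0,0,0,0,0,0,0.02],[0,0,0,0,0,0,0.02]]]' 90
```

```text
clock: 7.68
ee_pos: [0.6047, 0.3527, 0.0786]
orientation: [-3.138, -0.004, 2.991]
force: [-0.4, 0.8, 0.7]
width: 0.817
grasp_force: 0.0
clock: 8.27
ee_pos: [0.6079, 0.3547, 0.0845]
orientation: [3.139, 0.003, 2.994]
force: [0.6, -0.5, 6.1]
width: 0.371
grasp_force: 88.1
```

```bash
python3 -m inch '[[[0,0,-0.01,0,0,0,0.02],[0,0,-0.03,0,0,0,0.02],[0,0,-0.06,0,0,0,0.02],[0,0,-0.10,0,0,0,0.02],[0,0,-0.14,0,0,0,0.02],[0,0,-0.18,0,0,0,0.02],[0,0,-0.18,0,0,0,0.02],[0,0,-0.18,0,0,0,0.02]]]'
python3 - <<'E'
from h import *
np.set_printoptions(precision=4,suppress=True)
a=.1795; n=np.array([.5*np.sin(a),-.5*np.cos(a),.866]); nip=np.array([.5343,-.314,.1])
P,R=pose(); print(P,r.observe()["width"],r.observe()["force"])
Rt=toolR(-n,[np.cos(a),np.sin(a),0])
move(nip+.14*n,Rt); move([.58,.1,.30],R)
# gun cloud from side & top
s=r.grab_frame("side")
m=np.zeros((400,640),bool); m[150:395,150:330]=True
X=cloud(s,m); d=np.hypot(X[:,0]-P[0],X[:,1]-P[1]); X=X[(d<.03)&(X[:,2]>.1)]
for z0 in np.arange(.1,.36,.01):
    k=X[(X[:,2]>=z0)&(X[:,2]<z0+.01)]
    if len(k): print(round(z0,3),len(k),k[:,:2].mean(0),np.ptp(k[:,:2],0))
E
```

```text
clock: 8.93
ee_pos: [0.6076, 0.3541, 0.2654]
orientation: [3.138, 0.004, 2.994]
force: [0.5, -0.0, -5.1]
width: 0.37
grasp_force: 90.6
[0.6076 0.3541 0.2654] 0.37004908879025855 [ 0.5432 -0.0025 -5.0661]
row [-0.0479, -0.738, 0.0418] [-18.33, 26.06, 69.63] rows>= 17.763921308287305
row [-0.0101, -0.2552, -0.0354] [0.0, 0.0, 0.0] rows>= 6.184095232896825
0.19 50 [0.6029 0.3613] [0.027  0.0228]
0.2 33 [0.6023 0.36  ] [0.0245 0.025 ]
0.21 62 [0.603  0.3587] [0.024  0.0238]
0.22 11 [0.6044 0.3588] [0.0149 0.016 ]
0.24 52 [0.5999 0.3622] [0.0427 0.042 ]
0.25 106 [0.6015 0.3623] [0.0416 0.0337]
0.26 40 [0.6004 0.363 ] [0.0237 0.0226]
0.27 48 [0.6005 0.3625] [0.0268 0.0214]
0.28 36 [0.5977 0.3615] [0.0194 0.0246]
0.29 41 [0.5964 0.3594] [0.0172 0.0418]
0.3 71 [0.5995 0.363 ] [0.0272 0.0496]
0.31 72 [0.5995 0.3636] [0.0254 0.0555]
0.32 56 [0.5982 0.3621] [0.0194 0.0509]
0.33 119 [0.5979 0.3532] [0.0313 0.0533]
0.34 110 [0.6038 0.3604] [0.0313 0.0544]
0.35 39 [0.6034 0.3663] [0.0352 0.0466]
```

```bash
python3 -m inch '[[[-0.005,-0.035,-0.01,0,0,0,0.02],[-0.007,-0.075,-0.02,0,0,0,0.02],[-0.01,-0.115,-0.03,0,0,0,0.02],[-0.01,-0.155,-0.035,-2,3,7,0.02],[-0.015,-0.195,-0.035,-4,6,14,0.02],[-0.02,-0.235,-0.035,-5,8,21,0.02],[-0.02,-0.275,-0.03,-7,10,27,0.02],[-0.025,-0.315,-0.03,-9,12,33,0.02],[-0.025,-0.355,-0.02,-10,14,39,0.02],[-0.03,-0.395,-0.015,-12,16,44,0.02],[-0.03,-0.435,-0.01,-13,18,50,0.02],[-0.035,-0.475,0,-14,20,55,0.02]]]'
python3 - <<'E'
from h import *
a=.1795; n=np.array([.5*np.sin(a),-.5*np.cos(a),.866]); nip=np.array([.5343,-.314,.1])
P,R=pose(); print(P,r.observe()["q"])
move(nip+.14*n,toolR(-n,[np.cos(a),np.sin(a),0]))
E
```

```text
clock: 9.98
ee_pos: [0.5702, -0.1231, 0.2609]
orientation: [3.09, -0.409, 2.025]
force: [1.4, 0.6, -3.7]
width: 0.37
grasp_force: 90.6
[ 0.57017002 -0.12308675  0.2609408 ] [-0.18003585  0.45244027  0.7551755   1.38651007 -0.56517102  1.74493821
  1.00952721]
row [-0.2206, -0.1321, -0.0592] [-4.14, 6.15, 14.21] rows>= 6.327142654828363
```

```bash
python3 -m inch '[[[-0.035,-0.02,-0.01,-1,1,2,0.02],[-0.07,-0.04,-0.02,-2,2,5,0.02],[-0.105,-0.063,-0.028,-2,3,7,0.02],[-0.14,-0.083,-0.038,-3,4,10,0.02],[-0.175,-0.104,-0.047,-3,5,12,0.02],[-0.205,-0.122,-0.055,-4,6,14,0.02],[-0.2206,-0.1321,-0.0592,-4.1,6.1,14.2,0.02],[-0.2206,-0.1321,-0.0592,-4.1,6.1,14.2,0.02],[-0.2206,-0.1321,-0.0592,-4.1,6.1,14.2,0.02]]]'
python3 - <<'E'
from h import *
np.set_printoptions(precision=4,suppress=True)
a=.1795; n=np.array([.5*np.sin(a),-.5*np.cos(a),.866]); nip=np.array([.5343,-.314,.1])
P,R=pose(); print(P,r.observe()["q"],r.observe()["force"])
move(nip+.14*n,toolR(-n,[np.cos(a),np.sin(a),0]))
w=r.grab_frame("wrist"); s=r.grab_frame("side"); t=r.grab_frame("top")
np.savez("w2",P=P,Rt=R,**{k:np.array(v) for k,v in w.items()});np.savez("s2",**{k:np.array(v) for k,v in s.items()});np.savez("t2",**{k:np.array(v) for k,v in t.items()})
for nm,q in(("w",w),("s",s),("t",t)):
    for k in("nipple","coupler_seal","grease_gun"):
        for d in r.place_of(q,k)[:2]: print(nm,k,d)
c=proj(s,nip); print("nip proj",c,proj(t,nip)); l,u=int(c[0])-40,int(c[1])-40
im=np.zeros((500,800,3),np.uint8); im[:,:400]=cv2.resize(s["pixels"][u:u+100,l:l+80],(400,500),interpolation=cv2.INTER_CUBIC)
im[:500,400:]=cv2.resize(w["pixels"][100:400,200:440],(400,500))
cv2.imwrite("pics/n1.png",im[:,:,::-1])
E
```

```text
clock: 10.73
ee_pos: [0.5483, -0.3827, 0.2194]
orientation: [-3.14, -0.523, 1.752]
force: [-0.0, 0.1, -3.6]
width: 0.373
grasp_force: 90.4
[ 0.5483 -0.3827  0.2194] [ 0.359   0.8169  0.7667  1.     -0.7461  1.978   1.1289] [-0.021   0.1114 -3.6247]
row [0.001, -0.0015, -0.0015] [-0.15, 0.05, 0.08] rows>= 0.05583047419519135
w nipple {'point': [319.7, 177.4], 'conf': 0.58}
w grease_gun {'point': [317.6, 196.8], 'conf': 0.56}
s nipple {'point': [375.6, 238.9], 'conf': 0.36}
s nipple {'point': [345.1, 153.4], 'conf': 0.35}
s coupler_seal {'point': [211.2, 315.1], 'conf': 0.64}
s coupler_seal {'point': [235.4, 365.2], 'conf': 0.47}
s grease_gun {'point': [208.0, 321.0], 'conf': 0.95}
s grease_gun {'point': [349.6, 131.9], 'conf': 0.9}
t nipple {'point': [393.0, 205.1], 'conf': 0.57}
t coupler_seal {'point': [406.1, 198.1], 'conf': 0.59}
t coupler_seal {'point': [198.1, 164.2], 'conf': 0.5}
t grease_gun {'point': [401.4, 202.5], 'conf': 0.92}
t grease_gun {'point': [174.0, 196.8], 'conf': 0.59}
nip proj [347.2791 154.3202] [389.969  204.4486]
```

View pics/n1.png

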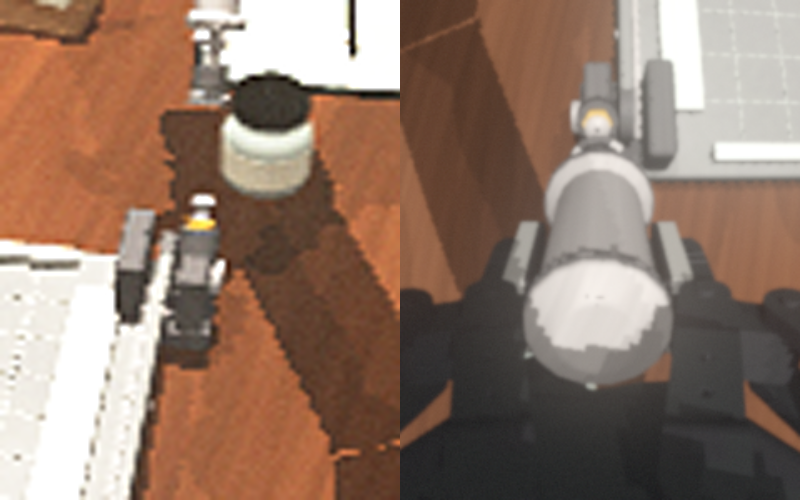

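The wrist view shows the nipple head at (598,122), in line with the gun axis and the coupler mouth at (600,148). Now I measure the offset in the tool frame.

```bash
cat > toolcloud.py <<'E'
from h import *
np.set_printoptions(precision=4,suppress=True)
def tc(q,box):
    l,t,ww,h=box; T=[]
    for rw in range(t,t+h):
        for c in range(l,l+ww):
            k=q["depth"][rw,c]
            if k>0: T.append([c,rw,*wpt(q,np.zeros(3),np.eye(3),c,rw,k)])
    return np.array(T)
E
python3 - <<'E'
from toolcloud import *
w=dict(np.load("w2.npz")); T=tc(w,(255,160,130,180)); P,Rt=w["P"],w["Rt"]
X=T[:,2:]
# gun body: z bins; width in y and front (max x)
for z0 in np.arange(-.085,.07,.006):
    k=X[(X[:,2]>=z0)&(X[:,2]<z0+.006)&(abs(X[:,1])<.024)&(abs(X[:,0])<.035)]
    if len(k)>3:
        # circle fit
        A=np.c_[2*k[:,:2],np.ones(len(k))]; s=np.linalg.lstsq(A,(k[:,:2]**2).sum(1),rcond=None)[0]; rad=np.sqrt(max(0,s[2]+s[0]**2+s[1]**2))
        print(round(z0,3),len(k),"x",k[:,0].min(),k[:,0].max(),"y",k[:,1].min(),k[:,1].max(),"circ",s[:2],rad)
a=.1795; n=np.array([.5*np.sin(a),-.5*np.cos(a),.866])
print("pred nip in tool",Rt.T@(np.array([.5343,-.314,.1])-P))
for rw in range(166,182,2):
    print(rw,[np.round(wpt(w,np.zeros(3),np.eye(3),c,rw,w["depth"][rw,c]),4).tolist() for c in (315,319,323)],w["pixels"][rw,319])
E
```

```text
-0.085 298 x 0.011528544865474166 0.01372321034318473 y -0.02141075878519085 0.02325423771276125 circ [0.0133 0.0009] 0.019095089503516027
-0.079 1216 x -0.009276274795757558 0.014814433783604704 y -0.02231228014400535 0.023974970672208 circ [0.0133 0.001 ] 0.016573893862443574
-0.073 4677 x -0.017764680226072013 0.01951852199787494 y -0.023077911315537502 0.023996840553145292 circ [0.0028 0.0007] 0.013494077299118652
-0.067 983 x -0.016710687958021664 0.019943483770532934 y -0.023815721023331946 0.023783866034548795 circ [-0.0014  0.0005] 0.020509895283900324
-0.061 335 x 0.007252137213921442 0.017036418772643856 y -0.023870282002657166 0.02341245928418857 circ [-0.021   0.0007] 0.03726979442395046
-0.055 583 x 0.0054849406974794845 0.016486247961153506 y -0.02398917689275721 0.023040276221461008 circ [-0.0131  0.0004] 0.029274586334318176
-0.049 570 x 0.0030141192690104623 0.01634258102671634 y -0.023982740811661494 0.0231082000760161 circ [-0.0062  0.0002] 0.023012672802163417
-0.043 528 x 0.0014778537989929702 0.01616861284364928 y -0.023996598444934757 0.02324793152927837 circ [
[... 2009 characters left out ...]
 0.1584]] [216 188 134]
168 [[0.0052, -0.0025, 0.153], [0.0048, 0.0017, 0.1545], [0.0052, 0.006, 0.153]] [244 216 161]
170 [[0.0056, -0.0024, 0.141], [0.006, 0.0017, 0.1389], [0.003, 0.006, 0.153]] [241 230 217]
172 [[0.004, -0.0024, 0.1386], [0.004, 0.0017, 0.1388], [0.0036, 0.0058, 0.1405]] [248 242 236]
174 [[0.0023, -0.0024, 0.1373], [0.0024, 0.0017, 0.1366], [0.0021, 0.0057, 0.138]] [246 240 235]
176 [[0.0001, -0.0024, 0.1374], [0.0001, 0.0017, 0.1377], [-0.0, 0.0057, 0.1382]] [223 216 211]
178 [[-0.0021, -0.0024, 0.1382], [-0.0018, 0.0017, 0.137], [-0.0022, 0.0057, 0.1385]] [195 189 184]
180 [[-0.004, -0.0024, 0.1374], [-0.0042, 0.0017, 0.1381], [-0.0042, 0.0057, 0.1381]] [198 192 187]
```

Run:
```python
from toolcloud import *
w=dict(np.load("w2.npz")); T=tc(w,(300,160,40,40)); X=T[:,2:]
k=X[(X[:,2]>.134)&(X[:,2]<.1465)]; print(len(k),k.min(0),k.max(0))
for x0 in np.arange(-.012,.009,.002):
    q=k[(k[:,0]>=x0)&(k[:,0]<x0+.002)]
    if len(q): print(round(x0,3),len(q),q[:,1].min(),q[:,1].max(),np.median(q[:,2]))
for rw in range(176,198,2): print(rw,[(np.round(wpt(w,np.zeros(3),np.eye(3),c,rw,w["depth"][rw,c]),3)).tolist() for c in (311,319,327)])
q=X[(X[:,2]>.136)&(X[:,2]<.1395)]; print("top face",len(q),np.percentile(q,[2,98],axis=0))
A=np.c_[q[:,:2],np.ones(len(q))]; print("plane",np.linalg.lstsq(A,q[:,2],rcond=None)[0])
im=cv2.resize(w["pixels"][155:215,280:360],(800,600),interpolation=cv2.INTER_CUBIC); cv2.imwrite("pics/n2.png",im[:,:,::-1])
```

```text
150 [-0.0055 -0.0075  0.1349] [0.0068 0.0078 0.142 ]
-0.006 13 -0.006548815580311063 0.0067952675555444705 0.138367890293348
-0.004 24 -0.0065056522886853055 0.00782246588502718 0.1380299217725421
-0.002 33 -0.007540507136625234 0.007834988726737699 0.13791043348508453
0.0 28 -0.006477574935045612 0.007829326759130915 0.13770177113420776
0.002 28 -0.005463157011746911 0.006783887192212076 0.13848468855779625
0.004 17 -0.0034141354814261173 0.0037032987428971724 0.1392501125366613
0.006 7 -0.0013865404372444762 0.0016779641237863673 0.14003497417726757
176 [[-0.0, -0.006, 0.14], [0.0, 0.002, 0.138], [-0.005, 0.01, 0.158]]
178 [[-0.002, -0.006, 0.139], [-0.002, 0.002, 0.137], [-0.007, 0.01, 0.159]]
180 [[-0.005, -0.007, 0.141], [-0.004, 0.002, 0.138], [-0.009, 0.01, 0.159]]
182 [[0.01, -0.005, 0.075], [0.01, 0.001, 0.075], [-0.024, 0.012, 0.207]]
184 [[0.008, -0.005, 0.075], [0.009, 0.001, 0.073], [0.01, 0.008, 0.07]]
186 [[0.007, -0.005, 0.073], [0.009, 0.001, 0.066], [0.009, 0.008, 0.067]]
188 [[0.007, -0.005, 0.068], [0.008, 0.001, 0.063], [0.007, 0.008, 0.068]]
190 [[0.018, -0.004, 0.023], [0.018, 0.001, 0.021], [0.018, 0.006, 0.023]]
192 [[0.018, -0.004, 0.02], [0.018, 0.001, 0.019], [0.018, 0.006, 0.018]]
194 [[0.017, -0.004, 0.018], [0.017, 0.001, 0.017], [0.016, 0.006, 0.019]]
196 [[0.016, -0.004, 0.017], [0.016, 0.001, 0.016], [0.016, 0.006, 0.017]]
top face 112 [[-0.0044 -0.0063  0.1364]
 [ 0.006   0.0068  0.1394]]
plane [0.0712 0.014  0.138 ]
```

View pics/n2.png

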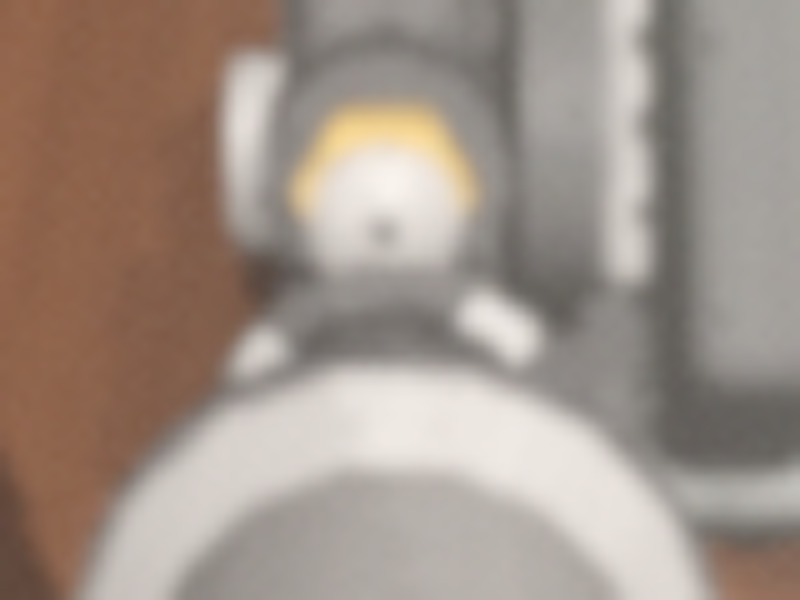

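The crop shows the nipple head with its centre dot at (383,230) and the coupler mouth just below, centred at about column 388. The gun leans about 2.4° in the grip, so I correct the tilt and come closer.

```bash
python3 -m inch '[[[0.0004,-0.0005,0.005,0,2.4,0,0.02],[0.0004,-0.0005,0.02,0,2.4,0,0.02],[0.0004,-0.0005,0.035,0,2.4,0,0.02],[0.0004,-0.0005,0.048,0,2.4,0,0.02],[0.0004,-0.0005,0.048,0,2.4,0,0.02],[0.0004,-0.0005,0.048,0,2.4,0,0.02]]]'
python3 - <<'E'
from toolcloud import *
P,R=pose(); w=r.grab_frame("wrist"); a=.1795; n=np.array([.5*np.sin(a),-.5*np.cos(a),.866]);nip=np.array([.5343,-.314,.1])
print(P,r.observe()["force"],"tool z vs n (tool frame)",-R.T@n,"nip in tool",R.T@(nip-P))
np.savez("w3",P=P,Rt=R,**{k:np.array(v) for k,v in w.items()})
X=tc(w,(255,150,130,190))[:,2:]
for z0 in (-.025,-.019,-.013,-.007,-.001,.005,.017,.062,.066,.070,.074):
    k=X[(X[:,2]>=z0)&(X[:,2]<z0+.006)&(abs(X[:,1])<.024)&(abs(X[:,0])<.03)]
    if len(k)>3: print(z0,len(k),"xmax",k[:,0].max(),np.percentile(k[:,0],98),"y",k[:,1].min(),k[:,1].max())
k=X[(X[:,2]>.083)&(X[:,2]<.098)&(abs(X[:,1])<.012)]
for x0 in np.arange(-.008,.012,.002):
    q=k[(k[:,0]>=x0)&(k[:,0]<x0+.002)]
    if len(q): print("head",round(x0,3),len(q),q[:,1].min(),q[:,1].max(),np.median(q[:,2]))
im=cv2.resize(w["pixels"][155:215,280:360],(800,600),interpolation=cv2.INTER_CUBIC); cv2.imwrite("pics/n3.png",im[:,:,::-1])
E
```

```text
clock: 11.83
ee_pos: [0.5451, -0.3569, 0.1811]
orientation: [3.139, -0.563, 1.759]
force: [-0.0, 0.2, -3.8]
width: 0.369
grasp_force: 90.6
[ 0.5451 -0.3569  0.1811] [-0.3087  0.6323 -3.2441] tool z vs n (tool frame) [-0.0395  0.002   0.9992] nip in tool [-0.0059 -0.0028  0.0921]
-0.025 222 xmax 0.015673849907961716 0.01536776297282793 y -0.014423226701481532 0.016466139331976548
-0.019 183 xmax 0.015217242023969083 0.015049965025209508 y -0.014467450182422542 0.016482715599727738
-0.013 175 xmax 0.015104571951478254 0.014868023494634602 y -0.014544406037949112 0.016818252391171372
-0.007 161 xmax 0.015020938765560918 0.014756202043385474 y -0.014368701812087992 0.016695511389219403
-0.001 132 xmax 0.014813211813524713 0.014519080129492183 y -0.014423365613040962 0.01606760712343786
0.005 134 xmax 0.014420382415291012 0.014383682133552417 y -0.01342477901006573 0.016437242599098036
0.017 500 xmax 0.01940348550681187 0.018935415469013173 y -0.020360814823466234 0.022771085094364124
0.062 54 xmax 0.010284576375361482 0.010139960455967484 y -0.010463248281895278 0.01089811070541361
0.066 73 xmax 0.010811827771268337 0.010534174847833786 y -0.012170252977217737 0.01350620637976306
0.07 117 xmax 0.011743466296290118 0.011431229974607604 y -0.009937290576992093 0.016173123786208953
0.074 43 xmax 0.011743466296290118 0.01173605918271976 y -0.009937290576992093 0.016173123786208953
```

View pics/n3.png

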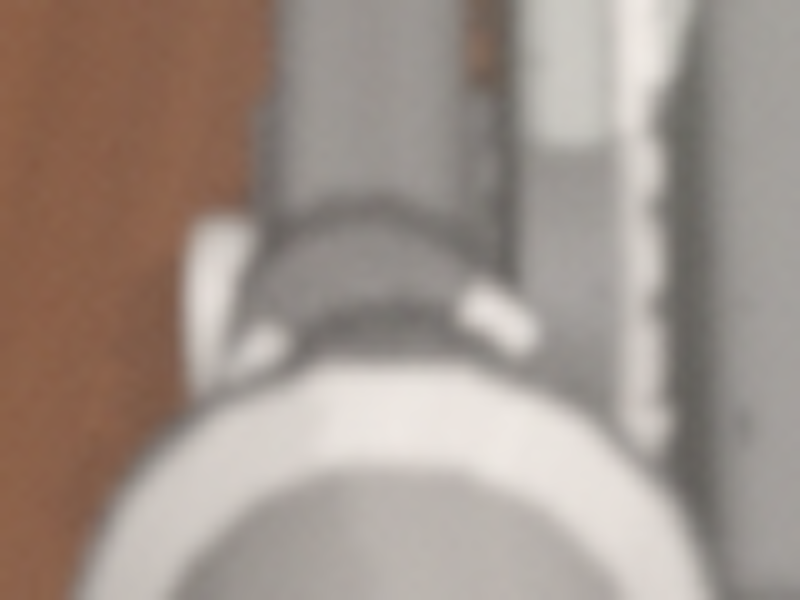

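The coupler mouth now hides the head, with the gun centred over it. I check how steady the pose readings are before pressing.

Run:
```python
from toolcloud import *
for i in range(6):
    P,R=pose(); w=r.grab_frame("wrist"); print(np.round(P,5),np.round(Ro.from_matrix(R).as_euler("xyz"),4),r.observe()["force"])
s=r.grab_frame("side"); t=r.grab_frame("top"); a=.1795; n=np.array([.5*np.sin(a),-.5*np.cos(a),.866])
np.savez("s3",**{k:np.array(v) for k,v in s.items()});np.savez("t3",**{k:np.array(v) for k,v in t.items()})
# fixed landmark comparison between w2 and w3: bracket features by depth registration -> wrist points of table corner
w2=dict(np.load("w2.npz"));w3=dict(np.load("w3.npz"))
def corr(A,B,guess):  # track features A->B
    ga=cv2.cvtColor(A["pixels"],cv2.COLOR_RGB2GRAY);gb=cv2.cvtColor(B["pixels"],cv2.COLOR_RGB2GRAY)
    m=np.zeros_like(ga);m[20:180,60:600]=255; f=cv2.goodFeaturesToTrack(ga,150,.01,6,mask=m)
    q,st,e=cv2.calcOpticalFlowPyrLK(ga,gb,f,None,winSize=(21,21),maxLevel=4)
    b,st2,e2=cv2.calcOpticalFlowPyrLK(gb,ga,q,None,winSize=(21,21),maxLevel=4)
    ok=(st.ravel()>0)&(st2.ravel()>0)&(np.linalg.norm((b-f).reshape(-1,2),axis=1)<.4); return f.reshape(-1,2)[ok],q.reshape(-1,2)[ok]
f,q=corr(w2,w3,None); D=[]
for u,v in zip(f,q):
    if not(1<v[0]<638 and 1<v[1]<398):continue
    X2=wpt(w2,w2["P"],w2["Rt"],*u); X3=wpt(w3,w3["P"],w3["Rt"],*v)
    if np.linalg.norm(X2-X3)<.015 and X2[2]<.12: D.append(X3-X2)
D=np.array(D); print(len(D),"world disc (w3-w2)",np.median(D,0),np.std(D,0)/np.sqrt(len(D)))
```

```text
[ 0.5452 -0.3576  0.1817] [ 3.1389 -0.5619  1.7586] [ 0.1752  0.1853 -3.8754]
[ 0.5452 -0.358   0.182 ] [ 3.1385 -0.5612  1.7586] [ 1.0361  0.6741 -4.1218]
[ 0.5452 -0.3582  0.182 ] [ 3.1384 -0.5609  1.7585] [-0.7545 -0.2641 -3.5461]
[ 0.5451 -0.3582  0.1819] [ 3.1384 -0.5609  1.7583] [-0.4264  0.421  -4.3449]
[ 0.5451 -0.3582  0.1818] [ 3.1385 -0.561   1.7582] [ 0.5372 -0.0773 -4.1844]
[ 0.5451 -0.358   0.1816] [ 3.1386 -0.5614  1.7582] [-0.0316  0.0572 -4.0079]
103 world disc (w3-w2) [ 0.0002  0.0001 -0.0002] [0.0001 0.0003 0.0001]
```

Run:
```python
from toolcloud import *
w2=dict(np.load("w2.npz")); Nw=w2["P"]+w2["Rt"]@np.array([-.0013,.0003,.1377]); print("N world",Nw)
a=.1795; n=np.array([.5*np.sin(a),-.5*np.cos(a),.866])
w=r.grab_frame("wrist"); P,R=pose(); X=tc(w,(255,150,130,190))[:,2:]
# fit gun axis: barrel radius 16, collar 21, mouth 16, using points by z
from scipy.optimize import least_squares
def sel(z0,z1,rad): 
    k=X[(X[:,2]>z0)&(X[:,2]<z1)&(abs(X[:,1])<.0225)&(X[:,0]<.03)&(X[:,0]>-.005)]; return np.c_[k,np.full(len(k),rad)]
K=np.r_[sel(-.025,.006,.016)]; C=sel(.0145,.021,.021)
def res(p,Q): 
    ax=p[0]+p[1]*Q[:,2]; ay=p[2]+p[3]*Q[:,2]; return np.hypot(Q[:,0]-ax,Q[:,1]-ay)-Q[:,3]
for Q,nm in((K,"barrel"),(np.r_[K,C[C[:,0]>.008]],"both")):
    s=least_squares(res,[0,-.04,0,0],args=(Q,),loss="soft_l1",f_scale=.0005); print(nm,len(Q),s.x,np.sqrt(np.mean(s.fun**2)),"mouth",s.x[0]+s.x[1]*.0745,s.x[2]+s.x[3]*.0745)
k=X[(X[:,2]>.066)&(X[:,2]<.078)&(abs(X[:,1])<.02)&(X[:,0]<.02)]; print("mouth pts",len(k)); print(k[np.argsort(k[:,1])][::8])
print("P",P,"N in tool",R.T@(Nw-P),"-n in tool",-R.T@n)
```

```text
N world [ 0.5361 -0.3162  0.0995]
barrel 899 [-0.0018 -0.0324  0.0011  0.007 ] 0.00026824918898962085 mouth -0.004183626883965834 0.0016294710461766217
both 1454 [-0.0022 -0.0654  0.0011  0.0085] 0.001051023619686859 mouth -0.007122185423960906 0.0017623411453844679
mouth pts 185
[[ 0.0034 -0.0121  0.0683]
 [ 0.0051 -0.0097  0.0684]
 [ 0.0071 -0.0084  0.076 ]
 [ 0.0066 -0.0074  0.0718]
 [ 0.0061 -0.0065  0.0677]
 [ 0.0098 -0.0051  0.0756]
 [ 0.0078 -0.0042  0.0734]
 [ 0.0088 -0.0033  0.0666]
 [ 0.0087 -0.0018  0.0732]
 [ 0.0103 -0.001   0.0735]
 [ 0.0087 -0.0002  0.0701]
 [ 0.0089  0.0014  0.0726]
 [ 0.011   0.0022  0.074 ]
 [ 0.0089  0.0038  0.0724]
 [ 0.0108  0.0047  0.0749]
 [ 0.0091  0.0062  0.0719]
 [ 0.0095  0.0071  0.0734]
 [ 0.0092  0.0079  0.0746]
 [ 0.0099  0.0087  0.0752]
 [ 0.0075  0.0101  0.0683]
 [ 0.0066  0.0109  0.0686]
 [ 0.0031  0.0127  0.0723]
 [ 0.0051  0.0136  0.0742]
 [ 0.0014  0.0162  0.0752]]
P [ 0.545  -0.3576  0.1812] N in tool [-0.0077 -0.0012  0.0917] -n in tool [-0.0385  0.0013  0.9992]
```

```bash
python3 -m inch '[[[-0.0014,-0.0015,0,0,0,0,0.02],[-0.0028,-0.0029,0,0,0,0,0.02],[-0.0028,-0.0029,0,0,0,0,0.02],[-0.0028,-0.0029,0,0,0,0,0.02],[-0.003,-0.0029,0.005,0,0,0,0.02],[-0.0032,-0.0029,0.01,0,0,0,0.02],[-0.0034,-0.0029,0.015,0,0,0,0.02],[-0.0035,-0.0029,0.019,0,0,0,0.02],[-0.0036,-0.0029,0.022,0,0,0,0.02],[-0.0036,-0.0029,0.022,0,0,0,0.02],[-0.0036,-0.0029,0.022,0,0,0,0.02]]]'
python3 - <<'E'
from h import *
np.set_printoptions(precision=4,suppress=True)
P,R=pose(); N=np.array([.5361,-.3162,.0995]); print("N in tool",R.T@(N-P),"F tool",R.T@np.array(r.observe()["force"]))
E
```

```text
clock: 13.25
ee_pos: [0.5407, -0.3495, 0.1607]
orientation: [3.139, -0.562, 1.758]
force: [0.3, -0.8, -2.7]
width: 0.371
grasp_force: 90.6
N in tool [-0.0042  0.0015  0.0697] F tool [-2.1811  0.1501  1.8262]
```

```bash
python3 -m inch '[[[-0.0001,0,0.002,0,0,0,0.02],[-0.0001,0,0.004,0,0,0,0.02],[-0.0002,0,0.006,0,0,0,0.02],[-0.0003,0,0.008,0,0,0,0.02],[-0.0004,0,0.0095,0,0,0,0.02],[-0.0004,0,0.0095,0,0,0,0.02],[-0.0004,0,0.0095,0,0,0,0.02]]]'
python3 - <<'E'
from h import *
np.set_printoptions(precision=4,suppress=True)
P,R=pose(); N=np.array([.5361,-.3162,.0995]); F=np.array(r.observe()["force"])-[0,0,-3.9]; print("N in tool",R.T@(N-P),"F contact tool",R.T@F)
E
```

```text
clock: 13.83
ee_pos: [0.54, -0.3459, 0.1538]
orientation: [3.137, -0.56, 1.759]
force: [2.3, -5.5, 8.7]
width: 0.374
grasp_force: 90.1
N in tool [-0.0035  0.0015  0.0619] F contact tool [  1.7716   1.2481 -13.7689]
```

```bash
cat > st.py <<'E'
from h import *
np.set_printoptions(precision=4,suppress=True)
o=r.observe();P,R=pose(); N=np.array([.5361,-.3162,.0995]); F=np.array(o["force"])-[0,0,-3.9]; print(o["clock"],"N in tool",R.T@(N-P),"F contact tool",R.T@F,"Tq",R.T@np.array(o["wrist_torque"]))
E
python3 -m inch '[[[0,0,0,0,0,0,0.02],[0,0,0,0,0,0,0.02]]]' >/dev/null; python3 st.py;  python3 -m inch '[[[0,0,0.001,0,0,0,0.02],[-0.0001,0,0.002,0,0,0,0.02],[-0.0001,0,0.003,0,0,0,0.02],[-0.0001,0,0.003,0,0,0,0.02]]]' >/dev/null; python3 st.py
```

```text
14.0 N in tool [-0.0034  0.0015  0.062 ] F contact tool [  1.4327   0.7524 -13.6375] Tq [-0.0613 -0.8723  0.0534]
14.3333 N in tool [-0.0033  0.0015  0.0589] F contact tool [  0.4238  -0.0482 -10.8471] Tq [-0.0629 -0.961   0.0416]
```

```bash
python3 -m inch '[[[0,0,0.002,0,0,0,0.02],[-0.0001,0,0.004,0,0,0,0.02],[-0.0002,0,0.006,0,0,0,0.02],[-0.0002,0,0.006,0,0,0,0.02],[-0.0002,0,0.006,0,0,0,0.02]]]' 110 >/dev/null; python3 st.py; python3 -m inch '[[[0,0,0.001,0,0,0,0.02],[0,0,0.0015,0,0,0,0.02],[0,0,0.0015,0,0,0,0.02],[0,0,0.0015,0,0,0,0.02]]]'; python3 st.py
```

```text
14.75 N in tool [-0.0031  0.0014  0.0531] F contact tool [  1.031   -0.1217 -14.3687] Tq [-0.121 -0.924 -0.005]
clock: 15.08
ee_pos: [0.5391, -0.341, 0.145]
orientation: [3.137, -0.559, 1.759]
force: [2.3, -6.6, 10.2]
width: 0.366
grasp_force: 107.5
15.0833 N in tool [-0.003   0.0014  0.0519] F contact tool [  1.6169   1.1352 -15.5775] Tq [-0.1174 -0.9035  0.0216]
```

```bash
python3 -m inch '[[[0,0,0.0007,0,0,0,0.02],[0,0,0.0007,0,0,0,0.02],[0,0,0.0007,0,0,0,0.02]]]' >/dev/null; python3 st.py; python3 -m inch '[[[0,0,0.0007,0,0,0,0.02],[0,0,0.0007,0,0,0,0.02],[0,0,0.0007,0,0,0,0.02]]]'>/dev/null; python3 st.py;  python3 -m inch '[[[0,0,0.0007,0,0,0,0.02],[0,0,0.0007,0,0,0,0.02],[0,0,0.0007,0,0,0,0.02]]]'; python3 st.py
```

```text
15.3333 N in tool [-0.003   0.0014  0.0513] F contact tool [  0.9764   0.1332 -16.3397] Tq [-0.1377 -0.9289  0.0312]
15.5833 N in tool [-0.003   0.0014  0.0506] F contact tool [  0.2568   0.7177 -16.7929] Tq [-0.1032 -0.8934 -0.0069]
clock: 15.83
ee_pos: [0.539, -0.3401, 0.1435]
orientation: [3.136, -0.559, 1.759]
force: [1.6, -7.1, 11.3]
width: 0.367
grasp_force: 107.4
15.8333 N in tool [-0.003   0.0014  0.05  ] F contact tool [  1.8499   0.3506 -16.7164] Tq [-0.1712 -0.956   0.0501]
```

```bash
python3 -m inch '[[[0,0,0.0007,0,0,0,0.02],[0,0,0.0007,0,0,0,0.02],[0,0,0.0007,0,0,0,0.02]]]' >/dev/null; python3 st.py; python3 -m inch '[[[0,0,0.0007,0,0,0,0.02],[0,0,0.0007,0,0,0,0.02],[0,0,0.0007,0,0,0,0.02]]]'>/dev/null; python3 st.py
```

```text
16.0833 N in tool [-0.0029  0.0014  0.0496] F contact tool [  1.0535   1.1713 -16.9957] Tq [-0.068  -0.8665 -0.0235]
16.3333 N in tool [-0.0028  0.0013  0.0495] F contact tool [  0.7475   0.8551 -21.423 ] Tq [-0.1289 -0.7921  0.0127]
```

```bash
python3 -m inch '[[[0,0,-0.0005,0,0,0,0.02],[0,0,-0.001,0,0,0,0.02],[0,0,-0.001,0,0,0,0.02],[0,0,-0.001,0,0,0,0.02],[0,0,-0.001,0,0,0,0.02],[0,0,-0.001,0,0,0,0.02]]]' >/dev/null; python3 st.py
python3 - <<'E'
from h import *
np.set_printoptions(precision=4,suppress=True)
s=r.grab_frame("side"); O=np.array([.5245,-.0883]);a=.1795;R=np.array([[np.cos(a),-np.sin(a)],[np.sin(a),np.cos(a)]])
m=np.zeros((400,640),bool); m[150:300,280:400]=True; m&=s["pixels"].max(2)<70
X=cloud(s,m); Y=np.c_[(X[:,:2]-O)@R,X[:,2]]; k=Y[(Y[:,1]>.15)&(Y[:,1]<.25)&(abs(Y[:,0]+.011)<.02)&(Y[:,2]>.04)]
print("handle",len(k),np.percentile(k,[2,50,98],axis=0))
t=r.grab_frame("top"); t0=dict(np.load("top.npz")); W0=[d for d in []]
for nm,(c,rw) in dict(ink=(329,176),awl=(196,225),scr=(198,207),bottle=(244,160),tape=(317,257),carton=(262,253),pig=(437,209)).items():
    d=np.abs(t["depth"][rw-12:rw+12,c-12:c+12]-t0["depth"][rw-12:rw+12,c-12:c+12]); print(nm,(d>.008).mean().round(3))
E
python3 st.py
```

```text
16.8333 N in tool [-0.0029  0.0014  0.0498] F contact tool [  0.1488   0.6132 -17.1937] Tq [-0.1554 -0.9066 -0.0188]
handle 125 [[-0.0224  0.1542  0.0549]
 [-0.0144  0.221   0.0708]
 [ 0.0007  0.2498  0.0771]]
ink 0.219
awl 0.177
scr 0.184
bottle 0.196
tape 0.823
carton 0.16
pig 1.0
16.9333 N in tool [-0.0029  0.0013  0.0498] F contact tool [  1.6456   0.9831 -16.671 ] Tq [-0.1739 -0.8887 -0.0609]
```

```bash
python3 - <<'E'
from h import *
np.set_printoptions(precision=4,suppress=True)
s=r.grab_frame("side"); t=r.grab_frame("top"); s0=dict(np.load("side.npz"))
for nm,(c,rw) in dict(pig=(360,141),tape=(377,234),ink=(293,203),carton=(358,282),bottle=(235,260),scr=(269,315),awl=(300,325),table=(280,190)).items():
    a=s["pixels"][rw-14:rw+14,c-14:c+14].astype(float);b=s0["pixels"][rw-14:rw+14,c-14:c+14]
    print(nm,"img",np.abs(a-b).mean().round(1),"depth",np.median(np.abs(s["depth"]-s0["depth"])[rw-14:rw+14,c-14:c+14]).round(4))
E
python3 st.py
```

```text
pig img 33.7 depth 0.006
tape img 27.8 depth 0.0029
ink img 12.3 depth 0.0027
carton img 3.2 depth 0.0023
bottle img 12.1 depth 0.0023
scr img 10.5 depth 0.002
awl img 11.5 depth 0.0019
table img 10.8 depth 0.0028
17.0333 N in tool [-0.0029  0.0013  0.0498] F contact tool [  0.1202  -0.1651 -17.508 ] Tq [-0.1855 -0.9138 -0.0326]
```

Run:
```python
from h import *
np.set_printoptions(precision=4,suppress=True)
s=r.grab_frame("side"); s0=dict(np.load("side.npz"))
for nm,C,b in (("pig",(.526,-.485),(335,115,50,50)),("tape",(.36,-.0626),(350,205,60,60))):
  for q in (s0,s):
    m=np.zeros((400,640),bool); l,t,w,h=b; m[t:t+h,l:l+w]=True; X=cloud(q,m); X=X[(np.hypot(X[:,0]-C[0],X[:,1]-C[1])<.06)&(X[:,2]>.012)&(X[:,2]<.08)]
    print(nm,len(X),np.percentile(X,[3,50,97],axis=0).tolist())
print(r.close_job())
```

```text
pig 355 [[0.4993060688435709, -0.5136862815826798, 0.016216575107671147], [0.5271142727799335, -0.47111231343071797, 0.054091418427070014], [0.5589152133313927, -0.4568093015265822, 0.07925315088325383]]
pig 320 [[0.4992754244606085, -0.5146961785126646, 0.015035285790645772], [0.5236267282950908, -0.4697527230339629, 0.05443945617844552], [0.5508747027183476, -0.45766558924870915, 0.07917889769063965]]
tape 390 [[0.3191476366111948, -0.10399783810502897, 0.013037770954174431], [0.3595365597664629, -0.056183925208624017, 0.024633077066760732], [0.4003494960949804, -0.01970973865638707, 0.029311571537594974]]
tape 400 [[0.31918530097441244, -0.10319447069939043, 0.012811741098967388], [0.3601540036453963, -0.05402207750562488, 0.024439195046499208], [0.4004825161327601, -0.01976488159871267, 0.02872975621321073]]
the job is handed in; nothing more can be done
None
```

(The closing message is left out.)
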